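# Centre-punch the locking-screw spot of a keyhole wall bracket and take it off its block

### The job

The wall bracket on the dark steel block still needs the drill spot for its locking screw. While the two screw heads hold it down, stand the spring-loaded centre punch upright on the scribed cross in the blue patch, press straight down until its spring snaps, nowhere else, and after that take the bracket off: slide it along its keyholes until the wide ends are at the screws, lift it off and lay it flat in the grey tray, support arm up, without dropping it. At the end the punch is to hang in the bore of its wooden stand again; leave the two jars and the amber bottle beside the work where they are.

Things in the scene. Friction and masses are not known exactly. Their poses are not given: they have to be found in the camera images.
- block: Dark steel marking block, 120 (x) x 180 (y) x 28 mm high, fixed on the stone worktop; position and yaw vary. Origin: centre of its underside, z up. Two upright steel shoulder screws stand on its top at x = +3 mm, y = +36 and -36 mm: shank 8 mm thick, round head 17 mm across from 7 to 12 mm above the block's top.
- bracket: Loose white steel wall bracket, 0.28 kg: plate 76 (x) x 150 (y) x 5 mm with a black padded support arm standing up from its middle. Origin: centre of the plate's underside, z up through the arm. At the start it lies on the block, axes along the block's, origin at about x = -13, y = 0 mm of the block, held by the screws in its keyholes with 2 mm of play under the heads.
- spot (a point): The scribed white cross with a 12 mm ring in the blue patch on the bracket's top face, where the punch has to mark: x = 0, y = +62 mm, z = 5 mm in the bracket's frame. The other end of the plate has a drilled hole already.
- support_top (a point): Centre of the top of the bracket's support arm, 56 mm above the plate's underside. The arm is 14 mm thick along the bracket's x and 28 mm wide along its y: grip it across the 14 mm.
- keyhole_wide (a point): Centre of the wide hole (24 mm across) of the keyhole at the bracket's y = +36 mm; it lies at x = -10 mm; an 11 mm wide slot runs from it along +x to a round end at x = +16 mm. The keyhole at y = -36 mm is alike. Slid 26 mm along the block's +x, the bracket has its wide holes under the screw heads (3.5 mm clear all round) and can be lifted.
- punch: Loose spring-loaded centre punch, 126 mm long, 0.2 kg, knurled steel with a brass cap; hangs upright in the stand by its collar, point down. Origin: at its point while the nose is out; z along its axis to the cap. Nose 10 mm thick, tapered, from z = 0 to 28 mm; body 18 mm across to z = 112 mm with a 26 mm collar at z = 55 to 60 mm; cap 21 mm across to z = 126 mm.
- punch_grip (a point): Point on the punch's axis at z = 92 mm, the middle of the knurled grip (18 mm across).
- punch_tip (a point): The point of the punch; it moves with the nose.
- punch_nose (a joint): How far the nose is pushed into the punch, in m: 0 out, 0.012 at its stop. The load rises from about 3 N to about 17 N at 7.5 mm; there the hidden spring snaps and the load drops to about 5 N: beyond 9 mm it has snapped. Lifted off, the nose springs out again.
- stand: Beech stand for the punch, 72 x 72 x 62 mm, fixed on the wooden counter (6 mm higher than the stone); its position varies, and it may have changed places with the tray. Origin: centre of its underside. A 24 mm upright through-bore in its middle; the punch's collar rests on the top, the punch's origin is then 7 mm above the stand's underside.
- stand_mouth (a point): Centre of the bore at the stand's top face, 62 mm above its underside.
- tray: Open grey tray, 185 (its x) x 235 (its y) x 52 mm high outside, walls 4 mm, floor 3 mm thick, fixed on the wooden counter; position and yaw vary, and it may have changed places with the stand. Origin: centre of its underside.
- ointment_jar: White ointment jar, 81 mm across, 75 mm high, a bystander. Origin: centre of its underside.
- amber_bottle: Amber bottle with black cap, 50 mm across, 110 mm high, a bystander. Origin: centre of its underside.
- low_jar: Low white ointment jar, 68 mm across, 50 mm high, a bystander. Origin: centre of its underside.

How it is judged:
On the way, in this order (a step that is already met when the one before it is completed fails the run):
1. the punch, upright on the cross of the bracket that is still held by the screw heads, is pressed until it snaps (value of joint punch_nose above 0.009 m and horizontal distance between punch_tip and spot below 0.004 m and contact force between punch and bracket above 1 N and angle between punch's own z axis and vertical below 0.14 rad and x of bracket in the frame of block below -0.008 m and z of bracket in the frame of block below 0.032 m), for 0.05 s.
2. the bracket, still down on the block, has been slid so that the wide ends of its keyholes are at the screws (x of bracket in the frame of block between 0.007 and 0.02 m and z of bracket in the frame of block between 0.024 and 0.036 m), for 0.05 s.
At the end, for the whole second after the job is handed in: The punch hangs in the stand by its collar (within 6 mm of the bore's axis, 8 degrees of upright), its nose out; the bracket lies flat on the tray's floor, arm up (origin within 50 mm along the tray's x and 75 mm along its y of its centre); both are at rest (horizontal distance between punch and stand_mouth below 0.006 m and z of punch in the frame of stand below 0.011 m and angle between punch's own z axis and vertical below 0.14 rad and value of joint punch_nose below 0.003 m and x of bracket in the frame of tray between -0.05 and 0.05 m and y of bracket in the frame of tray between -0.075 and 0.075 m and z of bracket in the frame of tray below 0.008 m and z of support_top in the frame of tray above 0.054 m and linear speed of each of bracket, punch below 0.02 m/s); the robot touches nothing.
It fails at once if the punch snaps away from the cross (value of joint punch_nose above 0.009 m and horizontal distance between punch_tip and spot above 0.006 m).
It fails at once if the bracket is dropped or slammed into the tray (contact force between bracket and tray above 90 N).
It fails at once if a jar or the amber bottle is pushed 20 mm or more (distance of any of ointment_jar, amber_bottle, low_jar from where it was at the start of the episode above 0.02 m).
It also fails if it takes over 70 s, if anything falls off the work surface, if the arm or the gripper's body presses on something with over 40 N, if the wrist force passes 120 N, or if a joint passes its speed limit or range.

### The arm

A 7-joint arm with a two-finger parallel gripper is mounted at the origin on the work surface; the furniture and walls round the work are solid. World frame = base frame: x ahead of the robot, y to its left, z up, the work surface at z = 0. Lengths are in m, angles in rad, forces in N, time in s.
With the tool pointing down it reaches from about 0.4 to 0.85 m from the base axis. Payload 10.4 kg.
Tool frame: the origin (TCP) lies midway between the tips of the shut fingers; the grasp point (between the pads) lies 19 mm behind it; z points along the fingers, y is the direction in which the jaws open and shut (so a half turn about z gives the same grasp; the last joint's range is limited). The gripper opens to 85 mm and grips with 20 to 120 N. Pads are 22 mm wide; open, the fingers measure 114 mm over their backs; the gripper's body (76 mm by 85 mm) begins 54 mm behind the grasp point. The pads swing forward as they close: fully open they stand 13 mm farther back than shut.
Start: joints at [1.219, 0.332, -0.065, 1.46, 0.022, 1.35, -0.088], TCP at [0.202, -0.592, 0.231] pointing down, gripper open.
Joint ranges: [-2.6, 2.6], [-0.5, 2.12], [-1.47, 1.34], [0.16, 2.42], [-1.27, 4.41], [0.06, 2.06], [-2.6, 2.6]. Speed limits (rad/s): [2.22, 2.22, 2.79, 2.79, 3.14, 3.14, 3.14].

### API

Orientations are given as a unit quaternion [x, y, z, w].
In Python, from workcell import get_obs, camera, calibration, hand_in gives the robot as it stands.
- The arm moves only by the shell command python3 -m handwheel 'ROWS' [FORCE]. ROWS is JSON, a list of rows, each an object with "jaw": the finger opening in mm, from 0 to 85.4; "delta_pos": the shift along the tool's x, y, z scaled (see below), a list of three; "turn": the turn about the tool's z scaled (see below). In form: [{"jaw": jaw, "delta_pos": [tx, ty, tz], "turn": turn}, ...]. A call has 1 to 10 rows; each row is the pose to reach, as a shift and turn from the pose commanded when the call began, along the tool's axes at that moment, turning the shorter way round; what a row does not reach only later rows make up. The controller multiplies each number of a shift by 1 m and each number of a turn by pi rad. A row lasts 1/12 s, in which the tool goes at most 41.7 mm and 7.16 degrees, less where a joint would pass 70% of its speed; a pose out of reach is approached as far as the arm can. A call with a number of a shift or a turn outside -1 to 1 is refused whole. A call with a gripper value outside its range is refused whole. The fingers move at their own pace and stop on an object; FORCE is the grip in N (left out, the last holds). Time passes only in rows, so rows that repeat a pose let the fingers close. It gives the time, the measured TCP pose, the force and the opening at its end, in the units of the state.
- get_obs(): the state, without advancing time (a new reading comes with each control period).
- camera(name): name is "scene" or "top" or "wrist"; returns the picture (400x640x3 uint8, red, green, blue); there is no depth.
- calibration(name): a dict with "mtx" (3x3 intrinsics, pixels), "dist_coeffs" ([k1, k2, p1, p2, k3] as OpenCV has them; the pictures are not rectified), "rvec" (rotation vector, rad) and "tvec" (3), from world to camera coordinates, as OpenCV has them. Camera axes: x right, y down, z forward; pixel columns grow to the right and rows downward; lengths in m; the calibration is good to about 2 mm. A picture is of the moment at which its call begins: read the wrist's pose just before it. calibration takes no time and is no camera call; for the wrist camera it gives the pose at the moment of the call.
- hand_in(): hands the job in, once; it reports no verdict.
The state is a dict: "clock": time; "joint_pos": joint angles; "joint_velocities": joint speeds; "tau": joint torques, N m; "position": TCP position; "ee_rot": TCP orientation; "ft_force": force on the tool from outside, world axes, zero at the start; "torque": the same for the moment, N m; "grip_width": opening from 0.0 (shut) to 1.0 (fully open).
Only numpy, scipy, OpenCV 4.12 (cv2) and the standard library are available. Lean on these libraries where they do the work, as an engineer would, in place of code of your own. Each camera call takes 0.05 s, during which the arm holds its last target.

## Working session

There is one attempt and no reset: what is moved stays moved. The work goes in short steps, Python scripts to look and compute and a shell command to move; the robot and the scene stay as the last step left them, time stands still between calls to the robot, and variables do not carry over. Pictures are saved under pics/ and viewed, and the job is handed in when it is done.

```bash
ls; mkdir -p pics; python3 - <<'E'
from workcell import *
import cv2,json
o=get_obs();print(o)
for n in("scene","top","wrist"):
    cv2.imwrite(f"pics/{n}0.png",camera(n)[...,::-1]);print(n,calibration(n))
E
```

```text
pics
{'clock': 0.0, 'joint_pos': array([ 1.21935818,  0.33287532, -0.06469594,  1.46093199,  0.02159003,
        1.34986193, -0.08847997]), 'joint_velocities': array([ 0.000841  , -0.00023578, -0.00126736,  0.00015376, -0.00047174,
        0.00094573,  0.00018366]), 'tau': array([ 8.34452021e-04, -6.25439358e+01,  4.97184251e-02, -3.91603231e+01,
        1.63104379e-02,  9.90405679e-03, -1.81135294e-05]), 'position': array([ 0.2017208 , -0.59117256,  0.2305182 ]), 'ee_rot': array([ 9.86510525e-01,  1.63696386e-01, -1.39544991e-04, -6.76558252e-04]), 'ft_force': array([-0.26107463,  0.28264797,  0.0238672 ]), 'torque': array([ 0.02674989, -0.00656592, -0.00218635]), 'grip_width': 0.9987578666453204}
scene {'mtx': array([[383.19763291,   0.        , 319.71724521],
       [  0.        , 383.19763291, 202.25661108],
       [  0.        ,   0.        ,   1.        ]]), 'dist_coeffs': array([-0.04223828,  0.        ,  0.        ,  0.        ,  0.        ]), 'rvec': array([ 1.28181627, -2.25403833,  0.93887431]), 'tvec': array([0.25107064, 0.41816169, 0.70057812])}
top {'mtx': array([[489.75611426,   0.        , 326.05070477],
       [  0.        , 489.75611426, 195.05609247],
       [  0.        ,   0.        ,   1.        ]]), 'dist_coeffs': array([-0.05667847,  0.        ,  0.        ,  0.        ,  0.        ]), 'rvec': array([ 2.18001566, -2.123273  ,  0.1626557 ]), 'tvec': array([-0.08508312,  0.59244189,  1.30719269])}
wrist {'mtx': array([[285.21634332,   0.        , 315.15379041],
       [  0.        , 285.21634332, 198.35960968],
       [  0.        ,   0.        ,   1.        ]]), 'dist_coeffs': array([-0.03679809,  0.        ,  0.        ,  0.        ,  0.        ]), 'rvec': array([-2.3542022 ,  1.68597553,  0.24855706]), 'tvec': array([-0.62426794, -0.03502992,  0.37923103])}
```

View pics/scene0.png

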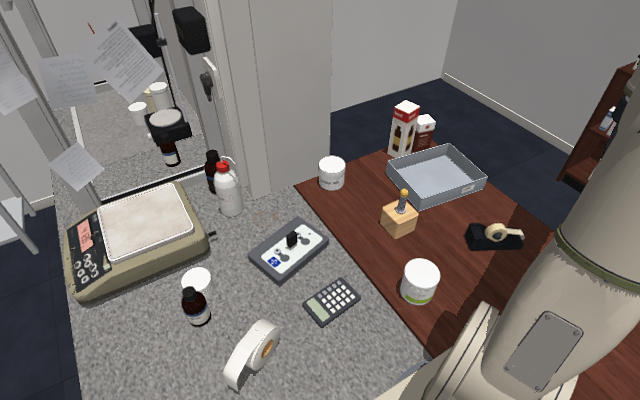

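View pics/top0.png

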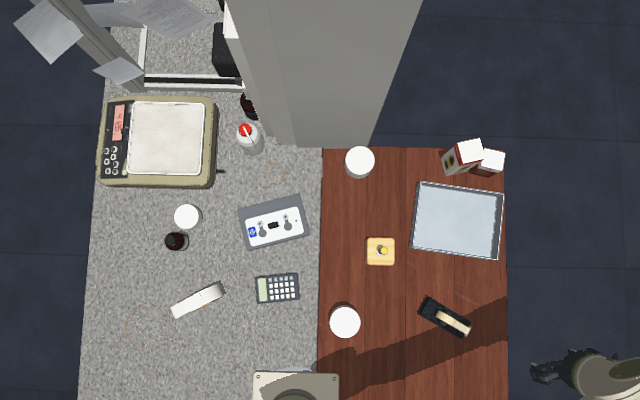

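View pics/wrist0.png

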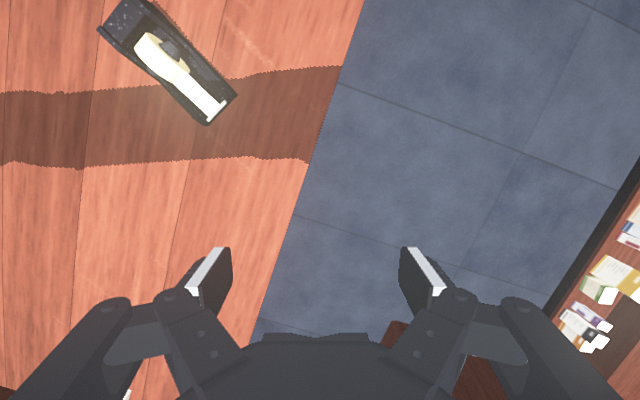

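The top view shows the block around (273,222), the punch and stand around (381,251), and the tray around (457,220). I'll enlarge the block and stand next.

```bash
cat > h.py <<'E'
import numpy as np, cv2, json
from workcell import *
from scipy.spatial.transform import Rotation as R
def ray(c,uv):
    uv=np.array(uv,float).reshape(-1,1,2)
    n=cv2.undistortPoints(uv,c["mtx"],c["dist_coeffs"]).reshape(-1,2)
    M=cv2.Rodrigues(c["rvec"])[0]
    d=np.c_[n,np.ones(len(n))]@M
    return -M.T@c["tvec"],d/np.linalg.norm(d,axis=1)[:,None]
def plane(c,uv,z):
    o,d=ray(c,uv); return o+d*((z-o[2])/d[:,2])[:,None]
def proj(c,P):
    return cv2.projectPoints(np.array(P,float).reshape(-1,1,3),c["rvec"],c["tvec"],c["mtx"],c["dist_coeffs"])[0].reshape(-1,2)
def tri(c1,p1,c2,p2):
    o1,d1=ray(c1,p1);o2,d2=ray(c2,p2);d1=d1[0];d2=d2[0]
    s=np.linalg.lstsq(np.c_[d1,-d2],o2-o1,rcond=None)[0]
    a=o1+s[0]*d1;b=o2+s[1]*d2
    return (a+b)/2,np.linalg.norm(a-b)
def crop(src,dst,x0,y0,x1,y1,f):
    im=cv2.imread(src)[y0:y1,x0:x1]; cv2.imwrite(dst,cv2.resize(im,None,fx=f,fy=f,interpolation=cv2.INTER_CUBIC))
def totool(target):
    o=get_obs(); return R.from_quat(o["ee_rot"]).inv().apply(np.array(target)-o["position"])
E
python3 - <<'E'
from h import *
crop("pics/top0.png","pics/top0b.png",230,185,330,260,7)
crop("pics/top0.png","pics/top0c.png",350,170,510,280,5)
crop("pics/scene0.png","pics/scene0b.png",240,170,440,300,4)
E
```

```text
(no output)
```

View pics/top0b.png

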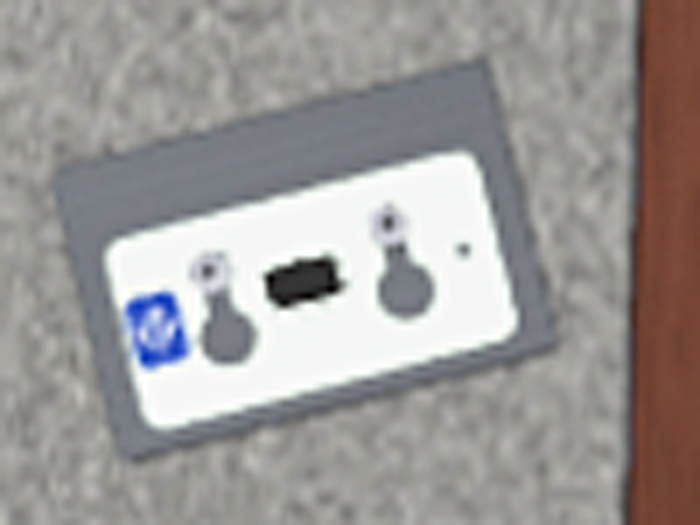

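View pics/top0c.png

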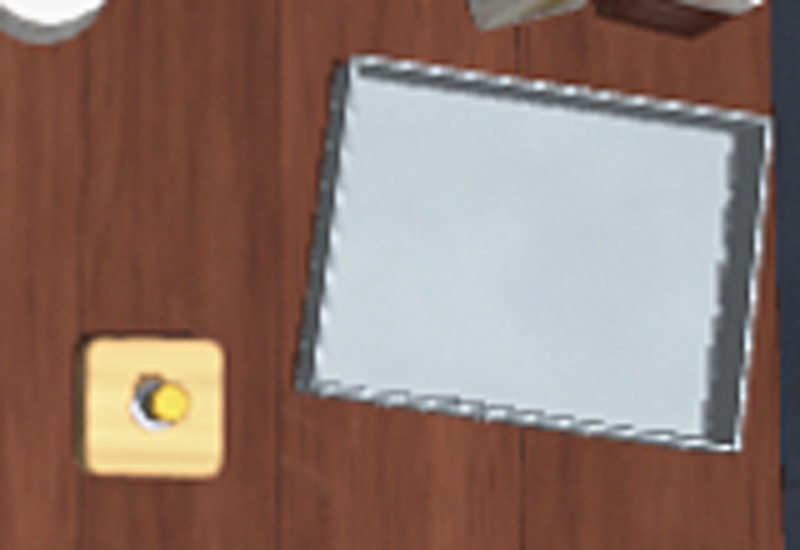

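View pics/scene0b.png

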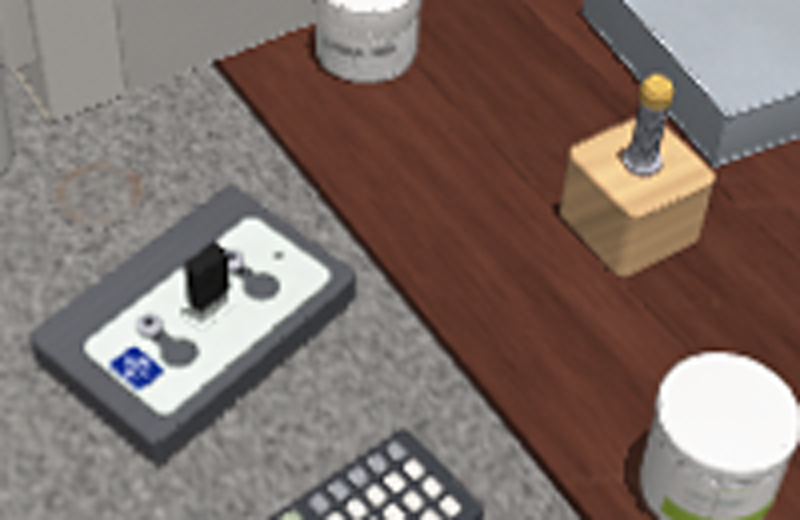

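The block lies with yaw of about +14°, with the blue patch on the left (+y). The punch cap is at about (384,250) in the top view. Now I'll measure with masks.

```bash
python3 - <<'E'
from h import *
ct=calibration("top");cs=calibration("scene")
im=cv2.imread("pics/top0.png");hsv=cv2.cvtColor(im,cv2.COLOR_BGR2HSV)
def un(p,x0,y0,f): p=np.array(p,float); return (p+.5)/f-.5+[x0,y0]
# blue
def blob(mask,box):
    m=np.zeros(mask.shape,np.uint8);x0,y0,x1,y1=box;m[y0:y1,x0:x1]=mask[y0:y1,x0:x1]
    n,l,s,c=cv2.connectedComponentsWithStats(m);i=1+np.argmax(s[1:,4]);return c[i],s[i],(l==i).astype(np.uint8)
b,s,_=blob(cv2.inRange(hsv,(105,100,60),(130,255,255)),(230,185,330,260));print("blue",b,s,plane(ct,b,.033))
b,s,m=blob(cv2.inRange(hsv,(0,0,215),(180,25,255)),(240,190,320,250))
h=cv2.convexHull(cv2.findContours(m,0,2)[0][0]);
corn=un([[55,182],[487,60],[556,350],[130,462]],230,185,7);C=plane(ct,corn,.028)
print("block",C,C.mean(0),[np.linalg.norm(C[i]-C[i-1]) for i in range(4)])
e=(C[0]-C[1]+C[3]-C[2]);print("yaw from +y",np.degrees(np.arctan2(-e[0],e[1])))
e=(C[0]-C[3]+C[1]-C[2]);print("yaw from +x",np.degrees(np.arctan2(e[1],e[0])))
scr=un([[211,271],[389,222]],230,185,7);S=plane(ct,scr,.040);print("screws",S,np.linalg.norm(S[0]-S[1]),S.mean(0));e=S[0]-S[1];print(np.degrees(np.arctan2(-e[0],e[1])))
wide=un([[229,334],[406,291]],230,185,7);W=plane(ct,wide,.0305);print("wide",W,np.linalg.norm(W[0]-W[1]));e=W[0]-W[1];print(np.degrees(np.arctan2(-e[0],e[1])))
print("cross",plane(ct,un([[158,329]],230,185,7),.033))
# stand top
st=un([[85,338],[223,338],[223,478],[85,470]],350,170,5);T=plane(ct,st,.068);print("stand",T,T.mean(0))
cap,s,_=blob(cv2.inRange(hsv,(22,150,120),(32,255,255)),(370,240,400,262));print(cap,s)
ims=cv2.cvtColor(cv2.imread("pics/scene0.png"),cv2.COLOR_BGR2HSV)
cap2,s2,_=blob(cv2.inRange(ims,(15,140,100),(32,255,255)),(395,184,415,200));print(cap2,s2)
print("cap tri",tri(ct,cap,cs,cap2),"expect z ~.006+.007+.121", plane(ct,cap,.139))
tr=un([[348,57],[770,118],[740,450],[300,388]],350,170,5);Q=plane(ct,tr,.058);print("tray",Q,Q.mean(0),[np.linalg.norm(Q[i]-Q[i-1]) for i in range(4)])
e=Q[0]-Q[3];print(np.degrees(np.arctan2(e[1],e[0])))
e=Q[0]-Q[1];print(np.degrees(np.arctan2(-e[0],e[1])))
for nm,(p,z) in dict(oint=((345,322),.08),low=((360,161),.056),lowstone=((187,216),.05),bott=((176,241),.11)).items(): print(nm,plane(ct,[p],z))
E
```

```text
blue [251.97959184 231.59183673] [248 227   9  11  49] [[0.48900078 0.13126865 0.033     ]]
block [[ 0.54644118  0.17505603  0.028     ]
 [ 0.59991217  0.00555513  0.028     ]
 [ 0.48537735 -0.0254001   0.028     ]
 [ 0.43699952  0.1401479   0.028     ]] [0.51718256 0.07383974 0.028     ] [np.float64(0.11487409143917052), np.float64(0.17773492143554306), np.float64(0.1186442214638328), np.float64(0.17247189577359023)]
yaw from +y 16.908325725337107
yaw from +x 16.386698738374218
screws [[0.51186301 0.11012773 0.04      ]
 [0.53299225 0.04122567 0.04      ]] 0.07206898823929278 [0.52242763 0.0756767  0.04      ]
17.048482182735555
wide [[0.48803376 0.10317508 0.0305    ]
 [0.50683936 0.03424942 0.0305    ]] 0.07144506270241668
15.261068622274705
cross [[0.48906918 0.13082254 0.033     ]]
stand [[ 0.47993289 -0.18061232  0.068     ]
 [ 0.48179393 -0.2546674   0.068     ]
 [ 0.40740219 -0.25524013  0.068     ]
 [ 0.40986902 -0.1816596   0.068     ]] [ 0.44474951 -0.21804486  0.068     ]
[383.93103448 250.03448276] [381 247   7   7  29]
[403.64705882 192.54901961] [400 189   8   8  51]
cap tri (array([ 0.44535277, -0.21849684,  0.13287579]), np.float64(0.0017819779758048296)) expect z ~.006+.007+.121 [[ 0.444535   -0.21836312  0.139     ]]
tray [[ 0.63820348 -0.32411249  0.058     ]
 [ 0.6107245  -0.55859967  0.058     ]
 [ 0.42853954 -0.53778801  0.058     ]
 [ 0.45650613 -0.29799779  0.058     ]] [ 0.53349341 -0.42962449  0.058     ] [np.float64(0.18356444221958249), np.float64(0.23609178232282046), np.float64(0.183369806524024), np.float64(0.24141557555838872)]
-8.17890450610265
-6.683866223600692
oint [[ 0.25793323 -0.12682365  0.08      ]]
low [[ 0.68999141 -0.16055292  0.056     ]]
lowstone [[0.52541341 0.30841676 0.05      ]]
bott [[0.45417748 0.31630316 0.11      ]]
```

```bash
python3 - <<'E'
from h import *
c=calibration("wrist");o=get_obs();Rt=R.from_quat(o["ee_rot"])
M=cv2.Rodrigues(c["rvec"])[0];print("cam in tool",Rt.inv().apply(-M.T@c["tvec"]-o["position"]),"cam axes in tool\n",(Rt.inv().as_matrix()@M.T).round(3))
print(Rt.as_matrix().round(3))
print(totool([.445,-.2185,.23]),totool([.300,-.44,.23]))
E
```

```text
cam in tool [ 7.44504111e-02 -2.13625553e-06 -1.41779548e-01] cam axes in tool
 [[-0.001 -0.958 -0.287]
 [ 1.    -0.001 -0.001]
 [ 0.    -0.287  0.958]]
[[ 0.946  0.323 -0.   ]
 [ 0.323 -0.946  0.001]
 [-0.    -0.001 -1.   ]]
[ 0.35062709 -0.27425003  0.00097471] [ 0.14187632 -0.11143008  0.00081297]
```

```bash
python3 -m handwheel '[{"jaw":85,"delta_pos":[0.03,-0.02,0],"turn":0},{"jaw":85,"delta_pos":[0.35,-0.274,0],"turn":0},{"jaw":85,"delta_pos":[0.35,-0.274,0],"turn":0},{"jaw":85,"delta_pos":[0.35,-0.274,0],"turn":0},{"jaw":85,"delta_pos":[0.35,-0.274,0],"turn":0},{"jaw":85,"delta_pos":[0.35,-0.274,0],"turn":0},{"jaw":85,"delta_pos":[0.35,-0.274,0],"turn":0},{"jaw":85,"delta_pos":[0.35,-0.274,0],"turn":0},{"jaw":85,"delta_pos":[0.35,-0.274,0],"turn":0},{"jaw":85,"delta_pos":[0.35,-0.274,0],"turn":0}]' 40
```

```text
clock: 0.98
position: [0.427, -0.2455, 0.2314]
ee_rot: [0.987, 0.164, 0.0, 0.0]
ft_force: [0.9, -1.1, -0.0]
grip_width: 0.996
```

```bash
python3 -m handwheel '[{"jaw":85,"delta_pos":[0.02,-0.015,0],"turn":0},{"jaw":85,"delta_pos":[0.02,-0.015,0],"turn":0},{"jaw":85,"delta_pos":[0.02,-0.015,0],"turn":0}]'; python3 - <<'E'
from h import *
o=get_obs();c=calibration("wrist");im=camera("wrist")[...,::-1];cv2.imwrite("pics/w1.png",im)
print(o["position"],o["joint_pos"])
print(proj(c,[[.445,-.2185,.139],[.445,-.2185,.068]]), totool([.445,-.2185,.23]))
E
```

```text
clock: 1.23
position: [0.4411, -0.2254, 0.2312]
ee_rot: [0.986, 0.165, -0.0, -0.0]
ft_force: [0.3, -0.2, -0.5]
grip_width: 0.998
[ 0.4411421  -0.22538241  0.23121283] [ 0.7689721   0.07015861 -0.40400367  1.77640354  0.02866041  1.300904
 -0.88044104]
[[309.20594777 196.71154339]
 [310.53271912 178.44931885]] [ 0.00712078 -0.00640667  0.00110694]
```

View pics/w1.png

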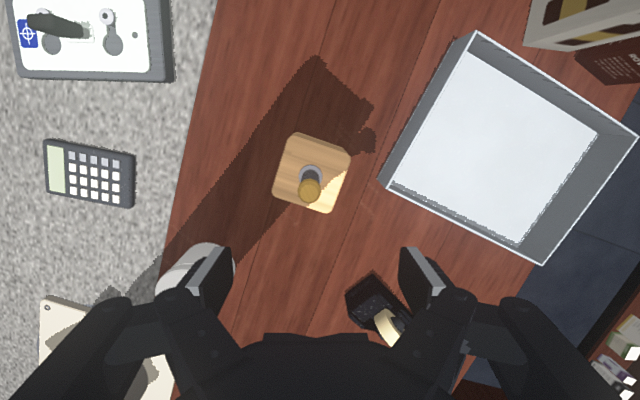

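The cap is at about (310,189) and the stand's top corners are at about (296,132), (350,152), (331,212) and (272,194). I'll measure them precisely.

```bash
python3 - <<'E'
from h import *
c=calibration("wrist");im=cv2.imread("pics/w1.png");hsv=cv2.cvtColor(im,cv2.COLOR_BGR2HSV)
m=cv2.inRange(hsv,(18,120,60),(32,255,255));m[:,:290]=0;m[:165]=0;m[:,335:]=0;m[215:]=0
n,l,s,cc=cv2.connectedComponentsWithStats(m)
for i in range(1,n):
  if s[i,4]>20: print(s[i],cc[i],plane(c,cc[i],.139),plane(c,cc[i],.132))
P=plane(c,[[296,132],[350,152],[331,212],[272,194]],.068);print(P,P.mean(0))
crop("pics/w1.png","pics/w1b.png",255,120,365,225,6)
E
```

```text
[298 179  23  24 426] [308.6971831  190.42018779] [[ 0.44935458 -0.2178447   0.139     ]] [[ 0.44751371 -0.2182959   0.132     ]]
[[ 0.48639455 -0.18984968  0.068     ]
 [ 0.48509133 -0.25066481  0.068     ]
 [ 0.41482545 -0.25432322  0.068     ]
 [ 0.41362442 -0.18509633  0.068     ]] [ 0.44998394 -0.21998351  0.068     ]
```

View pics/w1b.png

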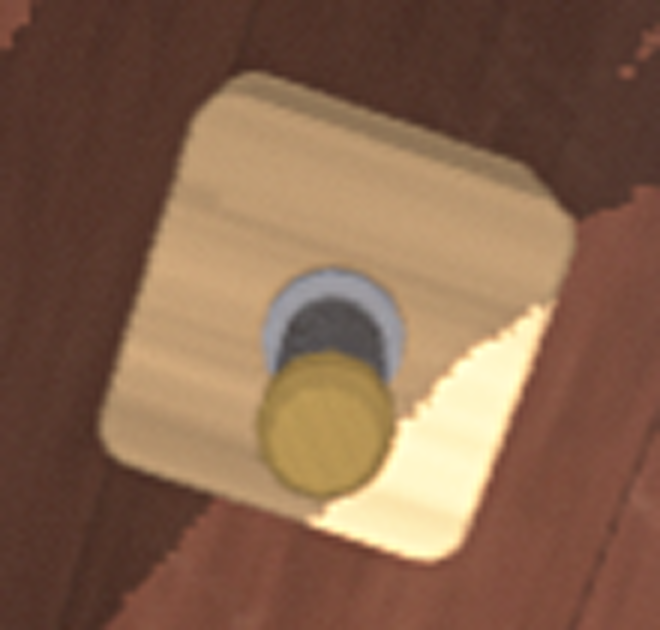

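```bash
python3 - <<'E'
from h import *
c=calibration("wrist")
f=lambda x,y:[255+(x+.5)/6-.5,120+(y+.5)/6-.5]
print(plane(c,[f(325,431)],.139),plane(c,[f(334,338)],.073))
# stand top: intersect of extrapolated edges (sharp corners)
def X(a,b,c_,d): 
    L=np.cross(np.cross([*a,1],[*b,1]),np.cross([*c_,1],[*d,1]));return L[:2]/L[2]
L=((190,135),(104,410));T=((262,97),(520,175));Rr=((570,250),(470,535));B=((130,463),(410,557))
P=[X(*L,*T),X(*T,*Rr),X(*Rr,*B),X(*B,*L)];P=plane(c,[f(*p) for p in P],.068);print(P,P.mean(0),[np.linalg.norm(P[i]-P[i-1]) for i in range(4)])
t=[.4475,-.2185,.200];print(totool(t))
E
```

```text
[[ 0.44853725 -0.21816445  0.139     ]] [[ 0.44781484 -0.21858139  0.073     ]]
[[ 0.48311486 -0.18331307  0.068     ]
 [ 0.4858159  -0.25352561  0.068     ]
 [ 0.41128304 -0.25524597  0.068     ]
 [ 0.41218457 -0.18299843  0.068     ]] [ 0.44809959 -0.21877077  0.068     ] [np.float64(0.07093099525087983), np.float64(0.07026447243553119), np.float64(0.07455270383613126), np.float64(0.07225316572892516)]
[ 0.00950417 -0.00559866  0.03110555]
```

```bash
python3 -m handwheel '[{"jaw":85,"delta_pos":[0.009,-0.006,0.02],"turn":0},{"jaw":85,"delta_pos":[0.009,-0.006,0.05],"turn":0},{"jaw":85,"delta_pos":[0.009,-0.006,0.08],"turn":0},{"jaw":85,"delta_pos":[0.009,-0.006,0.11],"turn":0},{"jaw":85,"delta_pos":[0.009,-0.006,0.13],"turn":0},{"jaw":85,"delta_pos":[0.009,-0.006,0.145],"turn":0},{"jaw":85,"delta_pos":[0.009,-0.006,0.145],"turn":0},{"jaw":85,"delta_pos":[0.009,-0.006,0.145],"turn":0}]'; python3 - <<'E'
from h import *
c=calibration("wrist");im=camera("wrist")[...,::-1];cv2.imwrite("pics/w2.png",im)
print(totool([.4475,-.2185,.086]))
E
```

```text
clock: 1.95
position: [0.4462, -0.2192, 0.086]
ee_rot: [0.987, 0.163, -0.001, -0.0]
ft_force: [1.4, -0.6, 0.5]
grip_width: 0.995
[ 0.00071001 -0.00055923  0.00098936]
```

View pics/w2.png

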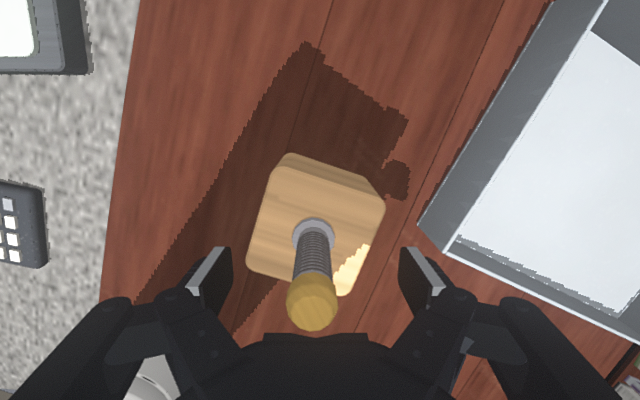

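The punch is centred between the pads, with its cap at (311,303). I'll close the jaws.

```bash
python3 -m handwheel '[{"jaw":40,"delta_pos":[0.0005,0,0.001],"turn":0},{"jaw":25,"delta_pos":[0.0005,0,0.001],"turn":0},{"jaw":10,"delta_pos":[0.0005,0,0.001],"turn":0},{"jaw":10,"delta_pos":[0.0005,0,0.001],"turn":0},{"jaw":10,"delta_pos":[0.0005,0,0.001],"turn":0},{"jaw":10,"delta_pos":[0.0005,0,0.001],"turn":0},{"jaw":10,"delta_pos":[0.0005,0,0.001],"turn":0},{"jaw":10,"delta_pos":[0.0005,0,0.001],"turn":0}]' 100; python3 - <<'E'
from h import *
c=calibration("wrist");im=camera("wrist")[...,::-1];cv2.imwrite("pics/w3.png",im)
o=get_obs();print(o["position"],o["grip_width"]*85.4)
E
```

```text
clock: 2.67
position: [0.4478, -0.2182, 0.0857]
ee_rot: [0.987, 0.164, 0.0, 0.0]
ft_force: [-1.6, -0.1, 5.1]
grip_width: 0.191
[ 0.44785059 -0.21822383  0.0857283 ] 16.3611709330231
```

View pics/w3.png

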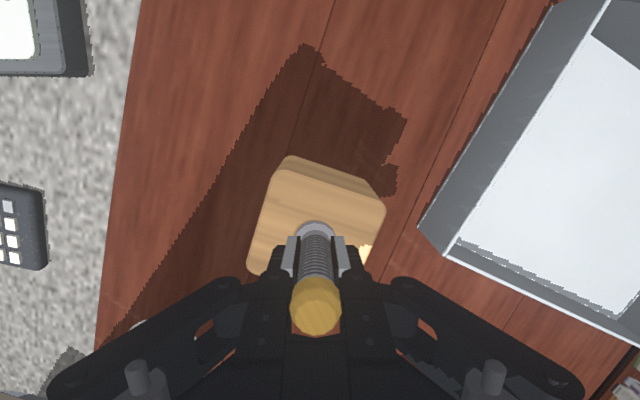

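```bash
python3 -m handwheel '[{"jaw":10,"delta_pos":[0,0,-0.02],"turn":0},{"jaw":10,"delta_pos":[0,0,-0.05],"turn":0},{"jaw":10,"delta_pos":[0,0,-0.08],"turn":0},{"jaw":10,"delta_pos":[0,0,-0.105],"turn":0},{"jaw":10,"delta_pos":[0,0,-0.105],"turn":0},{"jaw":10,"delta_pos":[0,0,-0.105],"turn":0}]'; python3 - <<'E'
from h import *
c=calibration("wrist");im=camera("wrist")[...,::-1];cv2.imwrite("pics/w4.png",im)
cv2.imwrite("pics/s4.png",camera("scene")[...,::-1])
o=get_obs();print(o["position"],o["grip_width"]*85.4,o["ft_force"])
print(totool([.4885,.1305,o["position"][2]]))
crop("pics/w4.png","pics/w4b.png",220,170,410,350,4);crop("pics/s4.png","pics/s4b.png",350,120,450,250,6)
E
```

```text
clock: 3.22
position: [0.448, -0.2182, 0.191]
ee_rot: [0.987, 0.164, 0.001, 0.001]
ft_force: [-0.6, -0.1, -2.0]
grip_width: 0.193
[ 0.44685849 -0.21774903  0.18895271] 16.11555187774489 [ 0.54214807  0.66648533 -2.36600008]
[ 1.51861181e-01 -3.16147979e-01  2.03548951e-04]
```

View pics/w4b.png

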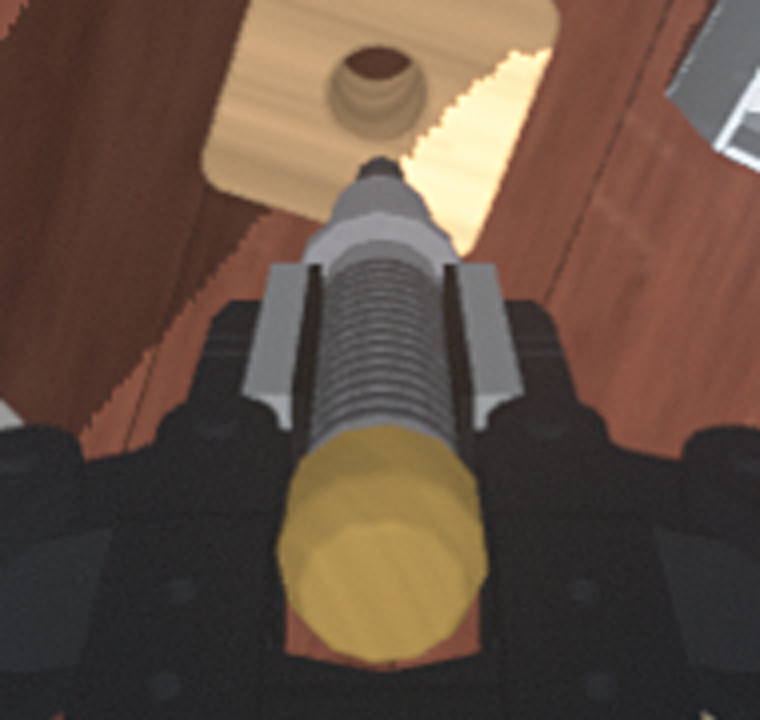

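View pics/s4b.png

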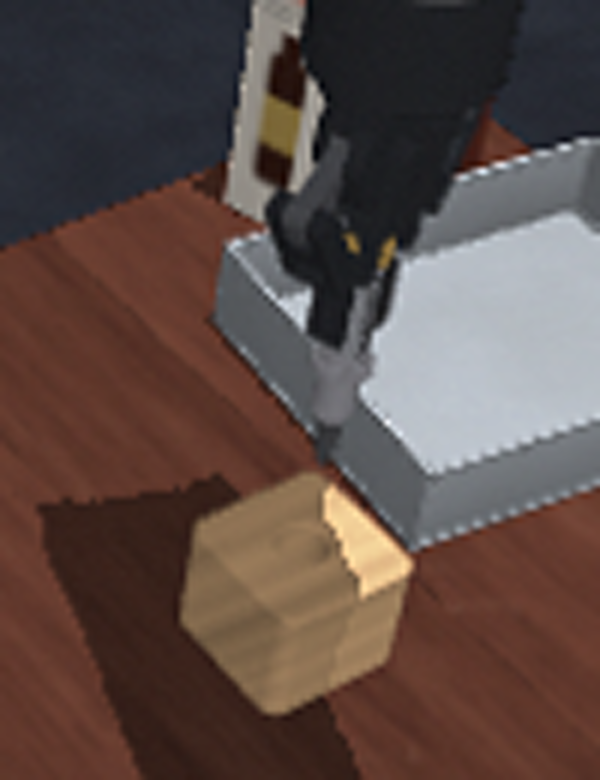

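The punch hangs in the jaws with its tip at about (315,209) and its cap top face at about (316,318). The stand's bore is at about (314,193). Next I'll work out the tip in the tool frame.

```bash
python3 - <<'E'
from h import *
c=calibration("wrist");o=get_obs();Rt=R.from_quat(o["ee_rot"])
g=lambda x,y:[220+(x+.5)/4-.5,170+(y+.5)/4-.5]
def tp(uv,zt): # point in tool frame on plane tool z=zt
    O,d=ray(c,uv);O=Rt.inv().apply(O-o["position"]);d=Rt.inv().apply(d)[0];return O+d*(zt-O[2])/d[2]
print("tip",tp([g(381,159)],.073),"cap",tp([g(382,590)],-.053))
print("bore",plane(c,[g(376,93)],.068),o["position"])
E
```

```text
tip [ 0.0010349  -0.00038445  0.073     ] cap [ 0.00152775 -0.00012496 -0.053     ]
bore [[ 0.44734551 -0.21567645  0.068     ]] [ 0.44685849 -0.21774903  0.18895271]
```

```bash
python3 -m handwheel '[{"jaw":10,"delta_pos":[0.01,-0.02,0],"turn":-0.03},{"jaw":10,"delta_pos":[0.025,-0.05,0],"turn":-0.07},{"jaw":10,"delta_pos":[0.042,-0.085,0],"turn":-0.11},{"jaw":10,"delta_pos":[0.06,-0.12,0],"turn":-0.15},{"jaw":10,"delta_pos":[0.077,-0.155,0],"turn":-0.19},{"jaw":10,"delta_pos":[0.094,-0.19,0],"turn":-0.23},{"jaw":10,"delta_pos":[0.11,-0.225,0],"turn":-0.27},{"jaw":10,"delta_pos":[0.125,-0.26,0],"turn":-0.31},{"jaw":10,"delta_pos":[0.14,-0.29,0],"turn":-0.35},{"jaw":10,"delta_pos":[0.15,-0.31,0],"turn":-0.38}]'
python3 - <<'E'
from h import *
o=get_obs();print(o["joint_pos"],totool([.4885,.1305,.19]),R.from_quat(o["ee_rot"]).as_matrix()[:,0])
E
```

```text
clock: 4.15
position: [0.4883, 0.1275, 0.189]
ee_rot: [0.721, 0.693, -0.0, -0.001]
ft_force: [0.9, -0.1, -2.0]
grip_width: 0.19
[ 0.38173587  0.17146493 -0.78834099  1.79591356  0.12699627  1.22811894
 -0.48064453] [ 0.00299287  0.00010745 -0.00097544] [3.83775343e-02 9.99262818e-01 9.92755481e-04]
```

```bash
python3 -m handwheel '[{"jaw":10,"delta_pos":[0.003,0,0.01],"turn":-0.035},{"jaw":10,"delta_pos":[0.003,0,0.03],"turn":-0.07},{"jaw":10,"delta_pos":[0.003,0,0.05],"turn":-0.105},{"jaw":10,"delta_pos":[0.003,0,0.06],"turn":-0.105},{"jaw":10,"delta_pos":[0.003,0,0.06],"turn":-0.105},{"jaw":10,"delta_pos":[0.003,0,0.06],"turn":-0.105},{"jaw":10,"delta_pos":[0.003,0,0.06],"turn":-0.105},{"jaw":10,"delta_pos":[0.003,0,0.06],"turn":-0.105}]'
python3 - <<'E'
from h import *
c=calibration("wrist");im=camera("wrist")[...,::-1];cv2.imwrite("pics/w5.png",im)
cv2.imwrite("pics/s5.png",camera("scene")[...,::-1])
o=get_obs();print(o["position"],o["ee_rot"],R.from_quat(o["ee_rot"]).as_matrix()[:,0])
crop("pics/w5.png","pics/w5b.png",220,170,410,350,4);crop("pics/s5.png","pics/s5b.png",230,170,350,300,5)
E
```

```text
clock: 4.82
position: [0.4902, 0.1269, 0.1313]
ee_rot: [0.602, 0.799, 0.0, 0.001]
ft_force: [-0.3, 1.0, -1.9]
grip_width: 0.192
[0.4901262  0.12686984 0.13113164] [6.01278319e-01 7.99039326e-01 4.05306095e-04 6.11525491e-04] [-2.76928017e-01  9.60890542e-01 -4.89862296e-04]
```

View pics/w5.png

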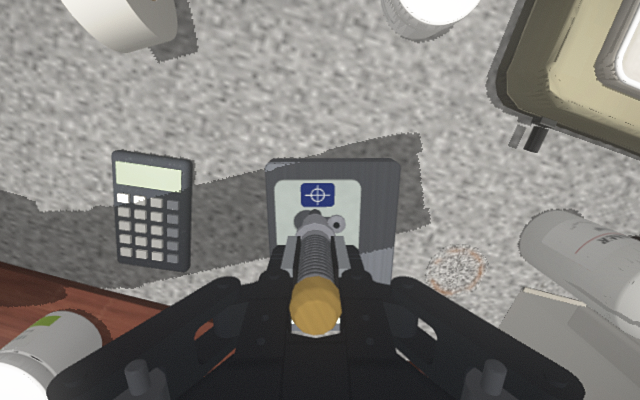

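View pics/w5b.png

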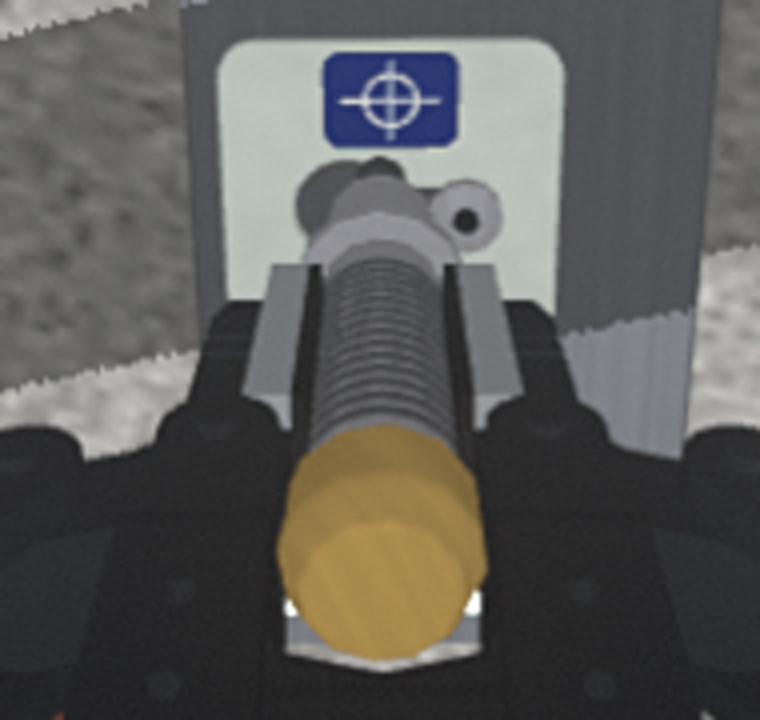

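View pics/s5b.png

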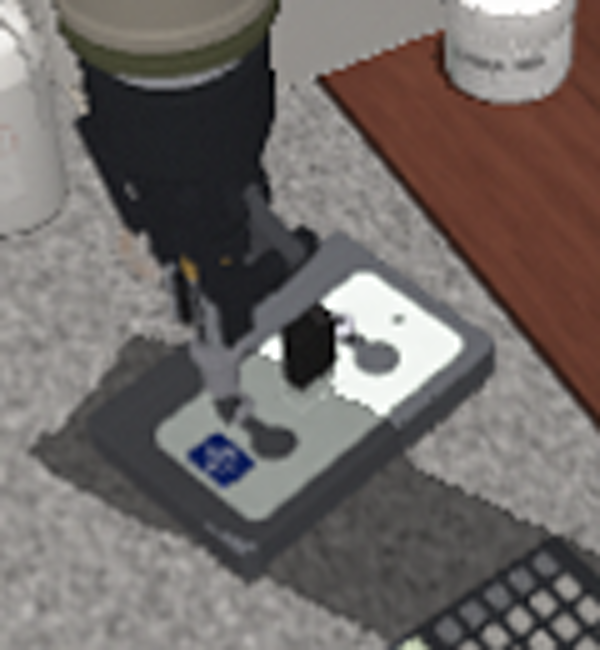

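The cross is at crop (390,100), about px (317,195), and the tip is about 25 mm above the plate. The front screw head is at crop (466,215).

```bash
cat >> h.py <<'E'
def g(x,y,x0=220,y0=170,f=4): return [x0+(x+.5)/f-.5,y0+(y+.5)/f-.5]
def tp(c,o,uv,zt):
    Rt=R.from_quat(o["ee_rot"]);O,d=ray(c,uv);O=Rt.inv().apply(O-o["position"]);d=Rt.inv().apply(d)[0];return O+d*(zt-O[2])/d[2]
E
python3 - <<'E'
from h import *
c=calibration("wrist");o=get_obs()
cr=plane(c,[g(390,100)],.033)[0];print("cross",cr)
t=tp(c,o,[g(380,159)],.073);print("tip tool",t)
Rt=R.from_quat(o["ee_rot"]);print("shift tool",Rt.inv().apply(cr-(o["position"]+Rt.apply(t))))
print("screw",plane(c,[g(466,216)],.040))
q=plane(c,[g(219,70),g(228,290),g(564,70),g(555,290)],.033);print(q,[np.degrees(np.arctan2(-(q[i]-q[i+1])[0],(q[i]-q[i+1])[1])) for i in(0,2)])
q=plane(c,[g(183,30),g(197,270)],.028);print(q,np.degrees(np.arctan2(-(q[0]-q[1])[0],(q[0]-q[1])[1])))
q=plane(c,[g(720,30),g(705,240)],.028);print(q,np.degrees(np.arctan2(-(q[0]-q[1])[0],(q[0]-q[1])[1])))
E
```

```text
cross [0.49191001 0.13228404 0.033     ]
tip tool [-0.00028216  0.0009309   0.073     ]
shift tool [0.00503871 0.00214677 0.02513368]
screw [[0.51463601 0.11339753 0.04      ]]
[[0.45435284 0.12856965 0.033     ]
 [0.46867165 0.07829661 0.033     ]
 [0.52635483 0.14920128 0.033     ]
 [0.54111202 0.09902266 0.033     ]] [np.float64(15.89806141620171), np.float64(16.388252766152945)]
[[0.44425394 0.13376346 0.028     ]
 [0.46042847 0.07878641 0.028     ]] 16.394152218446525
[[0.55768642 0.16631156 0.028     ]
 [0.57216182 0.11859417 0.028     ]] 16.875539739252954
```

```bash
python3 -m handwheel '[{"jaw":10,"delta_pos":[0.005,0.002,0.005],"turn":0},{"jaw":10,"delta_pos":[0.005,0.002,0.012],"turn":0},{"jaw":10,"delta_pos":[0.005,0.002,0.018],"turn":0},{"jaw":10,"delta_pos":[0.005,0.002,0.018],"turn":0},{"jaw":10,"delta_pos":[0.005,0.002,0.018],"turn":0},{"jaw":10,"delta_pos":[0.005,0.002,0.018],"turn":0}]'
python3 - <<'E'
from h import *
c=calibration("wrist");im=camera("wrist")[...,::-1];cv2.imwrite("pics/w6.png",im)
cv2.imwrite("pics/s6.png",camera("scene")[...,::-1])
cv2.imwrite("pics/t6.png",camera("top")[...,::-1])
o=get_obs();print(o["position"],o["ft_force"])
crop("pics/w6.png","pics/w6b.png",270,180,370,240,8);crop("pics/s6.png","pics/s6b.png",245,220,325,290,8)
E
```

```text
clock: 5.42
position: [0.4901, 0.1322, 0.1122]
ee_rot: [0.601, 0.799, -0.0, -0.0]
ft_force: [-0.3, 0.1, -2.0]
grip_width: 0.187
[0.49032408 0.13213714 0.11249799] [-0.15011913  0.47847721 -2.35307899]
```

View pics/w6b.png

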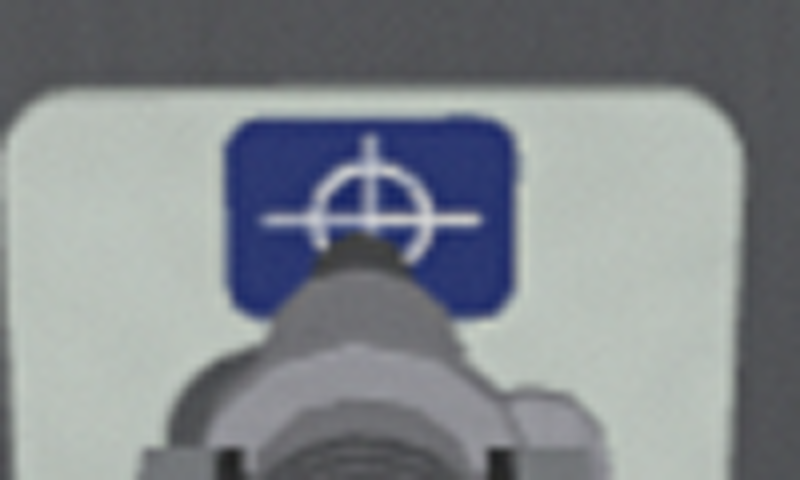

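View pics/s6b.png

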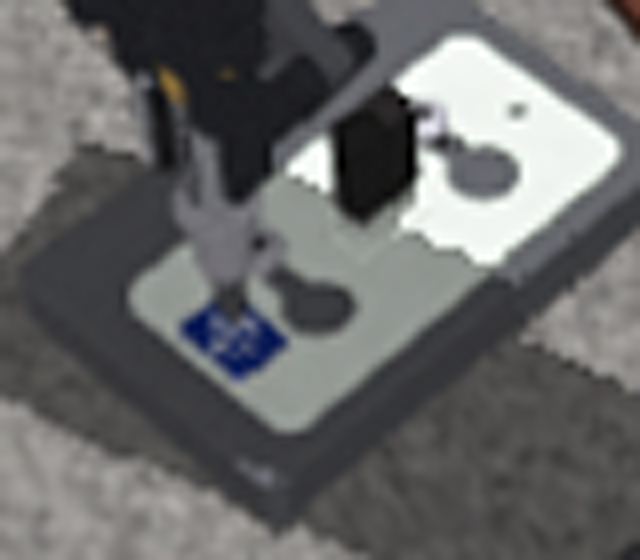

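```bash
python3 - <<'E'
from h import *
c=calibration("wrist");o=get_obs();Rt=R.from_quat(o["ee_rot"])
cr=plane(c,[g(370,219,270,180,8)],.033)[0]
for z in (.037,.039,.041):
  t=plane(c,[g(362,238,270,180,8)],z)[0];print(z,cr,t,Rt.inv().apply(cr-t))
# expected axis point from TCP
print(proj(c,[o["position"]+Rt.apply([0,0,.073]),o["position"]+Rt.apply([.001,0,.073])]), g(362,238,270,180,8))
ct=calibration("top");cs=calibration("scene")
print("scene cross from earlier scene0b crop",plane(cs,[g(137,367,240,170,4)],.033))
E
```

```text
0.037 [0.49229913 0.13228299 0.033     ] [0.49170646 0.13140024 0.037     ] [0.00068388 0.00081305 0.00400022]
0.039 [0.49229913 0.13228299 0.033     ] [0.49151958 0.13205654 0.039     ] [1.79467091e-06 8.09409501e-04 6.00031893e-03]
0.041 [0.49229913 0.13228299 0.033     ] [0.49133271 0.13271283 0.041     ] [-0.00068029  0.00080577  0.00800042]
[[313.43072535 209.04126082]
 [313.42697272 207.84792832]] [314.8125, 209.3125]
scene cross from earlier scene0b crop [[0.49195978 0.12943766 0.033     ]]
```

```bash
python3 -m handwheel '[{"jaw":10,"delta_pos":[0,0.0008,0.002],"turn":0},{"jaw":10,"delta_pos":[0,0.0008,0.004],"turn":0},{"jaw":10,"delta_pos":[0,0.0008,0.006],"turn":0},{"jaw":10,"delta_pos":[0,0.0008,0.008],"turn":0},{"jaw":10,"delta_pos":[0,0.0008,0.008],"turn":0},{"jaw":10,"delta_pos":[0,0.0008,0.008],"turn":0}]' 120
python3 - <<'E'
from h import *
c=calibration("wrist");im=camera("wrist")[...,::-1];cv2.imwrite("pics/w7.png",im)
o=get_obs();print(o["position"],o["ft_force"])
crop("pics/w7.png","pics/w7b.png",270,180,370,240,8)
E
```

```text
clock: 6.07
position: [0.491, 0.1324, 0.1045]
ee_rot: [0.601, 0.799, -0.0, 0.0]
ft_force: [-0.8, -0.5, 3.3]
grip_width: 0.185
[0.4910359  0.13238531 0.10452769] [-1.13427376 -0.7322972   2.87691569]
```

View pics/w7b.png

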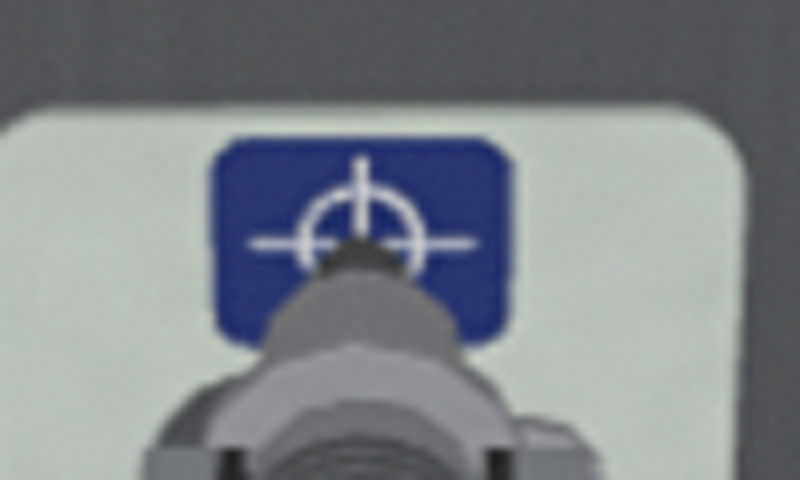

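Contact is made, with about 5 N of preload, and the tip sits on the cross in the image. Pressing straight down.

```bash
python3 -m handwheel '[{"jaw":10,"delta_pos":[0,0,0.0015],"turn":0},{"jaw":10,"delta_pos":[0,0,0.003],"turn":0},{"jaw":10,"delta_pos":[0,0,0.004],"turn":0},{"jaw":10,"delta_pos":[0,0,0.0045],"turn":0},{"jaw":10,"delta_pos":[0,0,0.0045],"turn":0}]'; python3 -c "
from h import *
o=get_obs();print(o['position'],o['ft_force'])"
```

```text
clock: 6.53
position: [0.4912, 0.1324, 0.1003]
ee_rot: [0.601, 0.799, 0.0, 0.0]
ft_force: [-2.3, -1.3, 9.6]
grip_width: 0.185
[0.49116485 0.13244819 0.10034949] [-2.26108752 -1.2588834   9.5530665 ]
```

```bash
python3 -m handwheel '[{"jaw":10,"delta_pos":[0,0,0.0015],"turn":0},{"jaw":10,"delta_pos":[0,0,0.003],"turn":0},{"jaw":10,"delta_pos":[0,0,0.004],"turn":0},{"jaw":10,"delta_pos":[0,0,0.005],"turn":0},{"jaw":10,"delta_pos":[0,0,0.005],"turn":0},{"jaw":10,"delta_pos":[0,0,0.005],"turn":0}]'; python3 -c "
from h import *
o=get_obs();print(o['position'],o['ft_force'])
cv2.imwrite('pics/w8.png',camera('wrist')[...,::-1])
crop('pics/w8.png','pics/w8b.png',270,180,370,240,8)"
```

```text
clock: 7.03
position: [0.4925, 0.1329, 0.0962]
ee_rot: [0.601, 0.799, 0.001, 0.001]
ft_force: [0.8, -0.4, 9.7]
grip_width: 0.188
[0.49253625 0.13288948 0.09621744] [ 0.76985092 -0.35925625  9.69252207]
```

View pics/w8b.png

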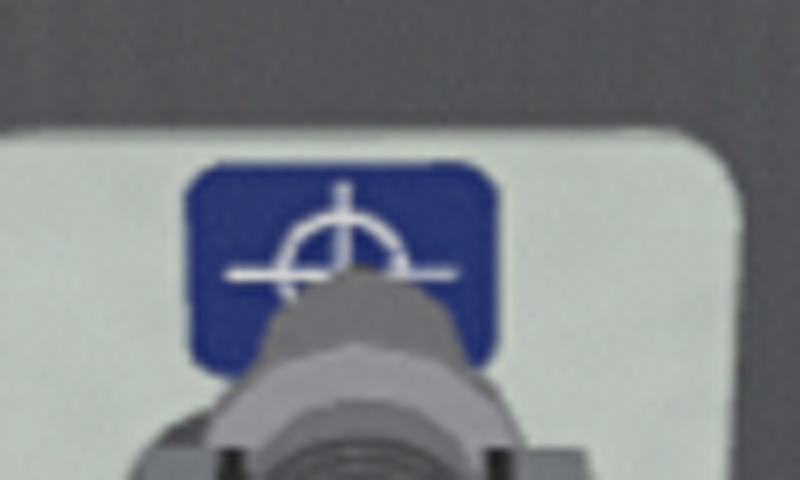

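```bash
python3 -m handwheel '[{"jaw":10,"delta_pos":[0,-0.0015,0],"turn":0},{"jaw":10,"delta_pos":[0,-0.0015,0],"turn":0}]'; python3 -c "
from h import *
o=get_obs();print(o['position'],o['ft_force'])
cv2.imwrite('pics/w9.png',camera('wrist')[...,::-1])
cv2.imwrite('pics/s9.png',camera('scene')[...,::-1])
o=get_obs();print(o['position'],o['ft_force'])
crop('pics/w9.png','pics/w9b.png',270,180,370,240,8)
crop('pics/s9.png','pics/s9b.png',245,220,325,290,8)
"
```

```text
clock: 7.25
position: [0.491, 0.1324, 0.0959]
ee_rot: [0.601, 0.799, 0.001, 0.001]
ft_force: [1.2, 0.3, 6.1]
grip_width: 0.186
[0.49099774 0.13243814 0.09587772] [1.21122148 0.26406008 6.06236559]
[0.49098902 0.1324392  0.09581921] [1.02328606 1.92678965 6.49396666]
```

View pics/w9b.png

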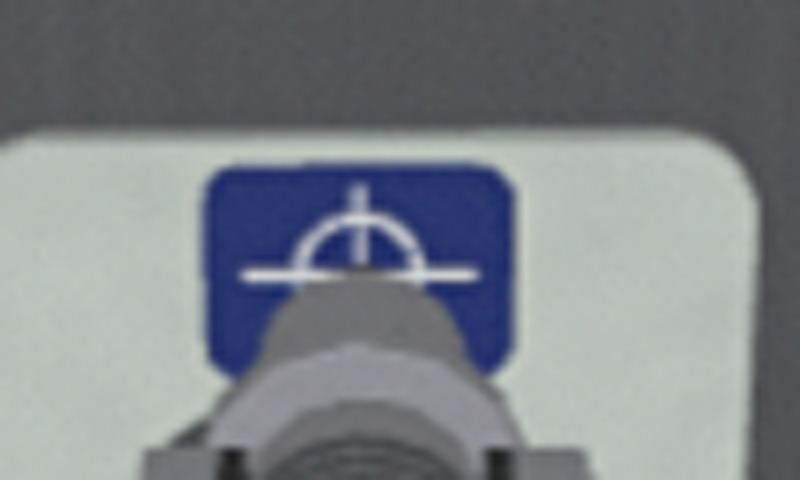

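View pics/s9b.png

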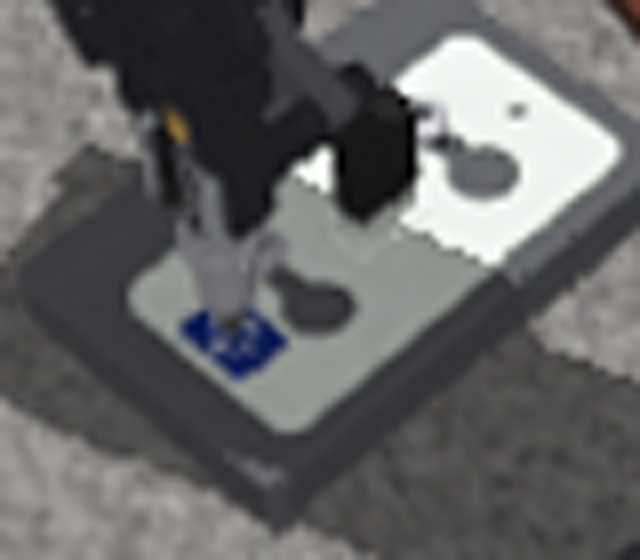

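```bash
python3 -m handwheel '[{"jaw":10,"delta_pos":[0,0,0.0005],"turn":0},{"jaw":10,"delta_pos":[0,0,0.001],"turn":0},{"jaw":10,"delta_pos":[0,0,0.001],"turn":0}]'; python3 -m handwheel '[{"jaw":10,"delta_pos":[0,0,0.0005],"turn":0},{"jaw":10,"delta_pos":[0,0,0.001],"turn":0},{"jaw":10,"delta_pos":[0,0,0.001],"turn":0}]'
```

```text
clock: 7.6
position: [0.491, 0.1325, 0.0947]
ee_rot: [0.601, 0.799, 0.001, 0.001]
ft_force: [1.4, 0.9, 5.9]
grip_width: 0.186
clock: 7.85
position: [0.491, 0.1325, 0.0937]
ee_rot: [0.601, 0.799, 0.001, 0.001]
ft_force: [1.7, 0.4, 5.7]
grip_width: 0.191
```

The load fell and stayed flat over the last 3 mm, and the collar hasn't moved relative to the pads, so the spring snapped. I'll lift straight up.

```bash
python3 -c "
from h import *
cv2.imwrite('pics/w10.png',camera('wrist')[...,::-1]);cv2.imwrite('pics/s10.png',camera('scene')[...,::-1])
crop('pics/w10.png','pics/w10b.png',220,170,410,350,4)"
python3 -m handwheel '[{"jaw":10,"delta_pos":[0,0,-0.01],"turn":0},{"jaw":10,"delta_pos":[0,0,-0.03],"turn":0},{"jaw":10,"delta_pos":[0,0,-0.06],"turn":0},{"jaw":10,"delta_pos":[0,0,-0.095],"turn":0},{"jaw":10,"delta_pos":[0,0,-0.1],"turn":0},{"jaw":10,"delta_pos":[0,0,-0.1],"turn":0},{"jaw":10,"delta_pos":[0,0,-0.1],"turn":0}]'
python3 - <<'E'
from h import *
cv2.imwrite('pics/w11.png',camera('wrist')[...,::-1])
crop('pics/w11.png','pics/w11b.png',220,170,410,350,4)
o=get_obs();print(o["position"],o["ft_force"],o["joint_pos"],totool([.4475,-.218,.195]))
E
```

```text
clock: 8.53
position: [0.4892, 0.1317, 0.1924]
ee_rot: [0.601, 0.799, -0.0, 0.0]
ft_force: [-0.1, -0.2, -2.8]
grip_width: 0.189
[0.48873812 0.1315689  0.19161749] [-0.14263249 -0.91582731 -2.93490941] [ 0.40700476  0.18047162 -0.82840303  1.78739184  0.14032019  1.23640298
 -0.17828834] [-0.3243519  -0.13673579 -0.00309925]
```

View pics/w10b.png

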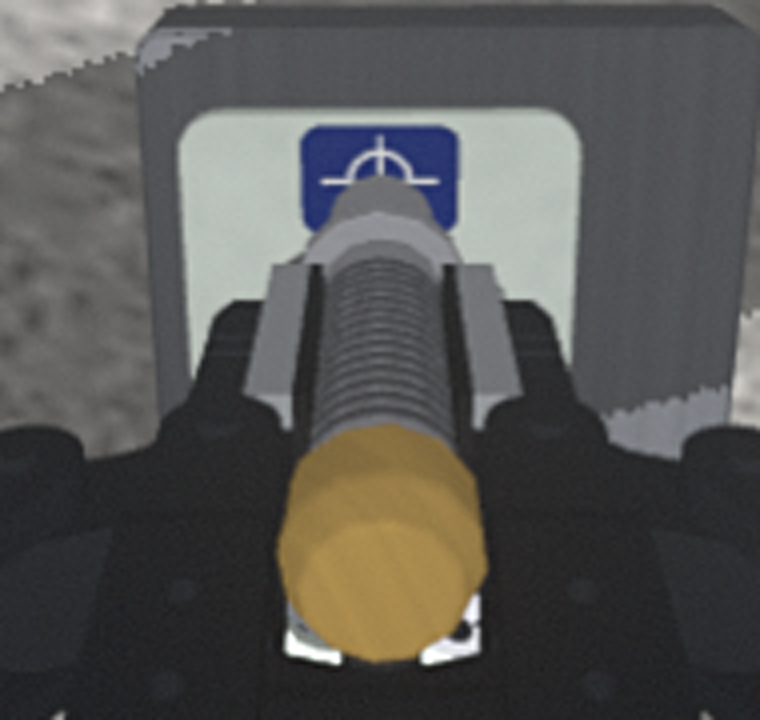

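View pics/w11b.png

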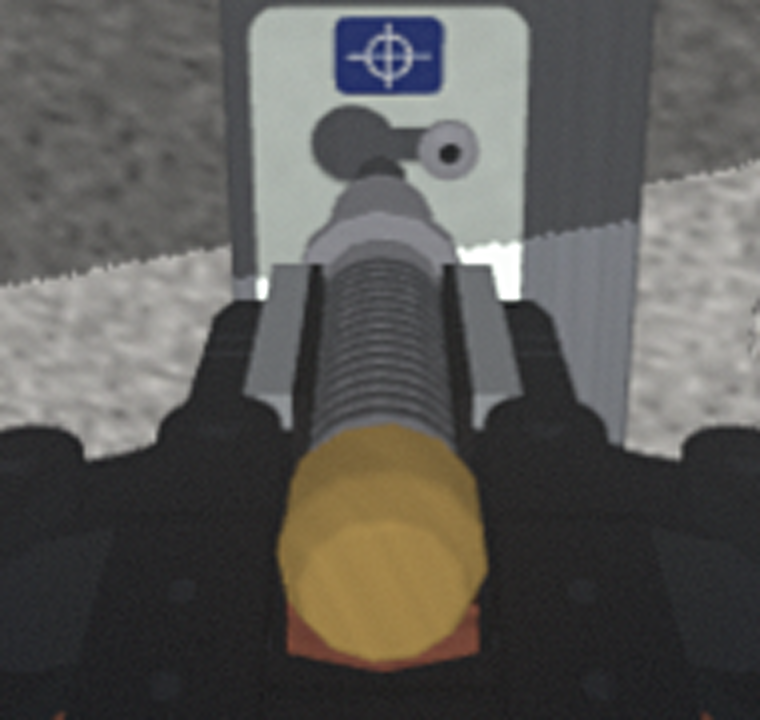

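The nose is out again, the bracket hasn't moved, and the screws are still in the narrow ends. I'll carry the punch back to the stand.

```bash
python3 -m handwheel '[{"jaw":10,"delta_pos":[-0.02,-0.008,-0.003],"turn":0},{"jaw":10,"delta_pos":[-0.055,-0.023,-0.003],"turn":0},{"jaw":10,"delta_pos":[-0.09,-0.038,-0.003],"turn":0},{"jaw":10,"delta_pos":[-0.125,-0.053,-0.003],"turn":0},{"jaw":10,"delta_pos":[-0.16,-0.068,-0.003],"turn":0},{"jaw":10,"delta_pos":[-0.195,-0.083,-0.003],"turn":0},{"jaw":10,"delta_pos":[-0.23,-0.098,-0.003],"turn":0},{"jaw":10,"delta_pos":[-0.265,-0.112,-0.003],"turn":0},{"jaw":10,"delta_pos":[-0.3,-0.126,-0.003],"turn":0},{"jaw":10,"delta_pos":[-0.324,-0.137,-0.003],"turn":0}]'
python3 -m handwheel '[{"jaw":10,"delta_pos":[0,0,0.02],"turn":0},{"jaw":10,"delta_pos":[0,0,0.03],"turn":0},{"jaw":10,"delta_pos":[0,0,0.03],"turn":0},{"jaw":10,"delta_pos":[0,0,0.03],"turn":0},{"jaw":10,"delta_pos":[0,0,0.03],"turn":0}]'
python3 - <<'E'
from h import *
c=calibration("wrist");cv2.imwrite('pics/w12.png',camera('wrist')[...,::-1]);cv2.imwrite('pics/s12.png',camera('scene')[...,::-1])
crop('pics/w12.png','pics/w12b.png',220,130,410,280,4);crop('pics/s12.png','pics/s12b.png',360,170,440,250,7)
o=get_obs();print(o["position"],o["ft_force"],o["joint_pos"],totool([.4475,-.218,.165]))
E
```

```text
clock: 9.42
position: [0.446, -0.2207, 0.1939]
ee_rot: [0.602, 0.799, -0.001, -0.001]
ft_force: [0.8, -0.0, -2.0]
grip_width: 0.185
clock: 9.83
position: [0.4483, -0.2162, 0.166]
ee_rot: [0.6, 0.8, 0.0, -0.0]
ft_force: [0.8, -0.3, -2.0]
grip_width: 0.187
[ 0.44851125 -0.21667301  0.16649963] [ 0.62647169 -0.04256694 -2.87565785] [ 0.85212387  0.13944745 -0.52811021  1.85198823  0.07641402  1.16901974
  0.58152594] [-0.00099052 -0.00134273  0.00149945]
```

View pics/w12b.png

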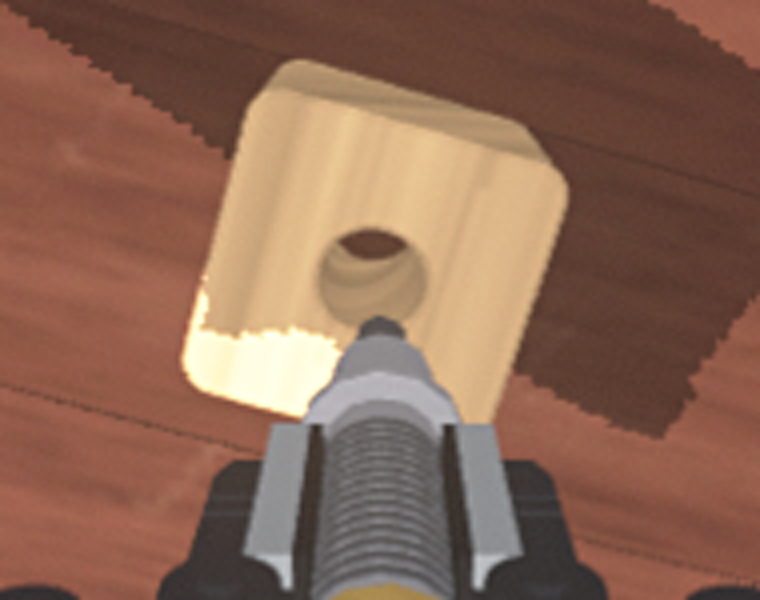

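View pics/s12b.png

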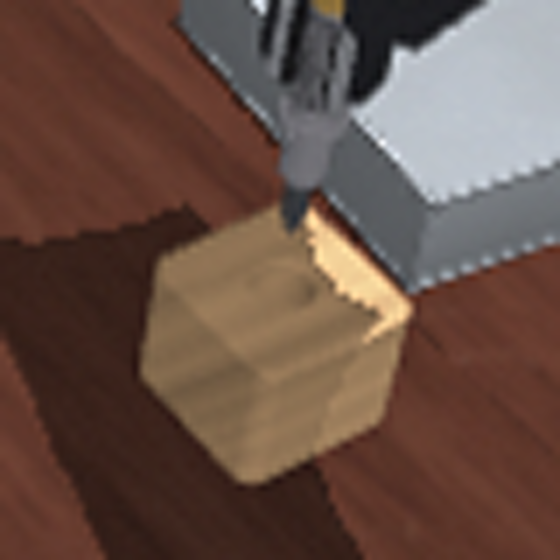

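```bash
python3 - <<'E'
from h import *
c=calibration("wrist");o=get_obs();Rt=R.from_quat(o["ee_rot"])
G=lambda x,y:g(x,y,220,130,4)
b=plane(c,[G(374,281)],.068)[0]
for z in (.092,.094):
  t=plane(c,[G(380,321)],z)[0];print(b,t,Rt.inv().apply(b-t))
E
```

```text
[ 0.4482379  -0.21699751  0.068     ] [ 0.4498263  -0.21762846  0.092     ] [ 0.00106753 -0.00136526  0.02399828]
[ 0.4482379  -0.21699751  0.068     ] [ 0.44963757 -0.21696672  0.094     ] [ 0.0003809  -0.00137028  0.02599879]
```

```bash
python3 -m handwheel '[{"jaw":10,"delta_pos":[0.0007,-0.0014,0.01],"turn":0},{"jaw":10,"delta_pos":[0.0007,-0.0014,0.02],"turn":0},{"jaw":10,"delta_pos":[0.0007,-0.0014,0.03],"turn":0},{"jaw":10,"delta_pos":[0.0007,-0.0014,0.04],"turn":0},{"jaw":10,"delta_pos":[0.0007,-0.0014,0.04],"turn":0},{"jaw":10,"delta_pos":[0.0007,-0.0014,0.04],"turn":0}]'
python3 - <<'E'
from h import *
c=calibration("wrist");cv2.imwrite('pics/w13.png',camera('wrist')[...,::-1])
crop('pics/w13.png','pics/w13b.png',220,130,410,280,4)
o=get_obs();print(o["position"],o["ft_force"])
E
```

```text
clock: 10.43
position: [0.4459, -0.2168, 0.1249]
ee_rot: [0.601, 0.799, -0.0, -0.001]
ft_force: [0.1, -0.0, -1.0]
grip_width: 0.189
[ 0.44635883 -0.21699824  0.12560959] [ 0.86237107  0.15602162 -2.11596429]
```

View pics/w13b.png

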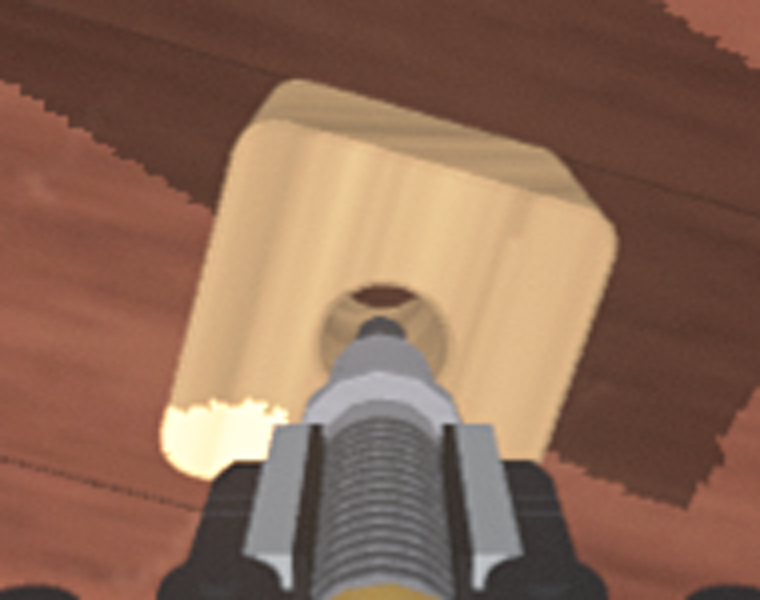

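```bash
python3 -m handwheel '[{"jaw":10,"delta_pos":[0,0.0006,0.008],"turn":0},{"jaw":10,"delta_pos":[0,0.0006,0.016],"turn":0},{"jaw":10,"delta_pos":[0,0.0006,0.024],"turn":0},{"jaw":10,"delta_pos":[0,0.0006,0.032],"turn":0},{"jaw":10,"delta_pos":[0,0.0006,0.037],"turn":0},{"jaw":10,"delta_pos":[0,0.0006,0.038],"turn":0},{"jaw":10,"delta_pos":[0,0.0006,0.038],"turn":0},{"jaw":10,"delta_pos":[0,0.0006,0.038],"turn":0}]'
python3 - <<'E'
from h import *
c=calibration("wrist");cv2.imwrite('pics/w14.png',camera('wrist')[...,::-1]);cv2.imwrite('pics/s14.png',camera('scene')[...,::-1])
crop('pics/w14.png','pics/w14b.png',220,130,410,280,4);crop('pics/s14.png','pics/s14b.png',360,170,440,250,7)
o=get_obs();print(o["position"],o["ft_force"])
E
```

```text
clock: 11.15
position: [0.4471, -0.2169, 0.088]
ee_rot: [0.601, 0.799, 0.0, 0.0]
ft_force: [0.1, 0.1, -1.4]
grip_width: 0.192
[ 0.44728739 -0.21702236  0.08822471] [-0.56188681  0.18892125 -2.09846657]
```

View pics/w14b.png

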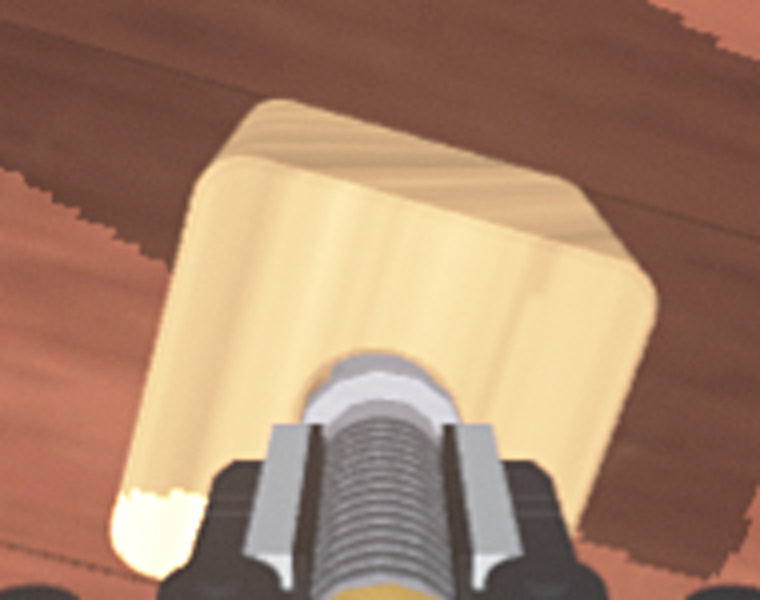

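View pics/s14b.png

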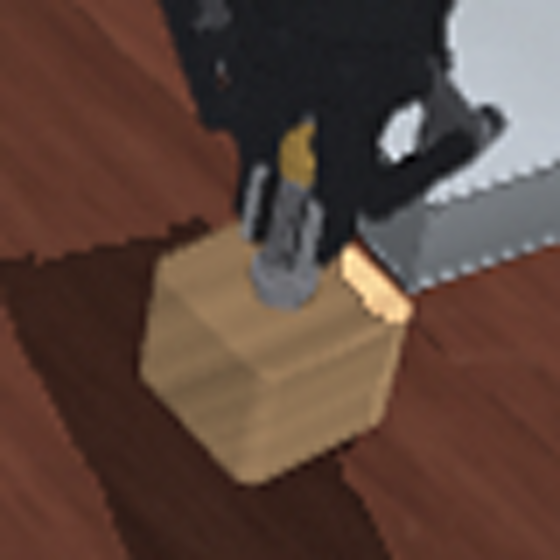

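The punch is in the bore with its collar about 2 mm above the top. I'll lower it, release and rise.

```bash
python3 -m handwheel '[{"jaw":10,"delta_pos":[0,0,0.001],"turn":0},{"jaw":10,"delta_pos":[0,0,0.002],"turn":0},{"jaw":10,"delta_pos":[0,0,0.002],"turn":0},{"jaw":24,"delta_pos":[0,0,0.002],"turn":0},{"jaw":40,"delta_pos":[0,0,0.002],"turn":0},{"jaw":60,"delta_pos":[0,0,0.002],"turn":0},{"jaw":80,"delta_pos":[0,0,0.002],"turn":0},{"jaw":80,"delta_pos":[0,0,0.002],"turn":0},{"jaw":80,"delta_pos":[0,0,0.002],"turn":0}]' 60
python3 - <<'E'
from h import *
cv2.imwrite('pics/w15.png',camera('wrist')[...,::-1])
o=get_obs();print(o["position"],o["ft_force"],o["grip_width"]*85)
E
```

```text
clock: 12.0
position: [0.447, -0.2169, 0.0859]
ee_rot: [0.601, 0.799, -0.0, 0.0]
ft_force: [-1.1, 0.8, -0.1]
grip_width: 0.934
[ 0.44704331 -0.21691119  0.08586783] [-1.03236391 -0.30066968 -0.74688597] 79.80892323115893
```

View pics/w15.png

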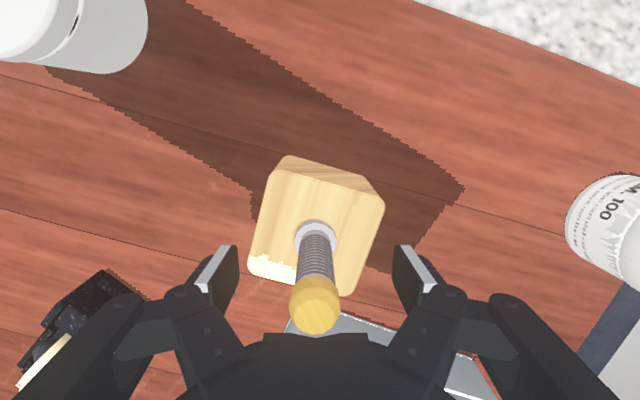

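The punch hangs in the stand with its collar seated (cap (316,305), collar (314,235)). Now I'll rise and move over the bracket's arm.

```bash
python3 -m handwheel '[{"jaw":80,"delta_pos":[0,0,-0.02],"turn":0},{"jaw":80,"delta_pos":[0,0,-0.055],"turn":0},{"jaw":80,"delta_pos":[0,0,-0.09],"turn":0},{"jaw":80,"delta_pos":[0,0,-0.12],"turn":0},{"jaw":80,"delta_pos":[0,0,-0.12],"turn":0}]'
python3 - <<'E'
from h import *
o=get_obs();print(o["position"],o["grip_width"]*85,totool([.509,.0725,.19]))
E
```

```text
clock: 12.47
position: [0.4497, -0.2178, 0.2119]
ee_rot: [0.601, 0.799, 0.0, 0.004]
ft_force: [0.2, -0.4, -0.1]
grip_width: 0.937
[ 0.44965452 -0.21778471  0.21191835] 79.6677305030598 [0.26245823 0.13762331 0.02104787]
```

```bash
python3 -m handwheel '[{"jaw":80,"delta_pos":[0.02,0.01,0],"turn":0},{"jaw":80,"delta_pos":[0.055,0.029,0],"turn":0},{"jaw":80,"delta_pos":[0.09,0.047,0],"turn":0},{"jaw":80,"delta_pos":[0.125,0.065,0],"turn":0},{"jaw":80,"delta_pos":[0.16,0.083,0.005],"turn":0},{"jaw":80,"delta_pos":[0.195,0.102,0.01],"turn":0},{"jaw":80,"delta_pos":[0.23,0.12,0.02],"turn":0},{"jaw":80,"delta_pos":[0.26,0.137,0.03],"turn":0},{"jaw":80,"delta_pos":[0.26,0.137,0.04],"turn":0},{"jaw":80,"delta_pos":[0.26,0.137,0.04],"turn":0}]'
python3 -m handwheel '[{"jaw":80,"delta_pos":[0,0,0],"turn":0},{"jaw":80,"delta_pos":[0,0,0],"turn":0}]'
python3 - <<'E'
from h import *
c=calibration("wrist");cv2.imwrite('pics/w16.png',camera('wrist')[...,::-1]);cv2.imwrite('pics/t16.png',camera('top')[...,::-1])
o=get_obs();print(o["position"],o["ee_rot"],proj(c,[[.509,.0725,.084]]))
E
```

```text
clock: 13.3
position: [0.5052, 0.073, 0.1639]
ee_rot: [0.599, 0.801, -0.001, -0.001]
ft_force: [-0.5, -1.4, -0.6]
grip_width: 0.932
clock: 13.47
position: [0.5065, 0.0695, 0.1661]
ee_rot: [0.602, 0.799, -0.0, 0.0]
ft_force: [0.5, 0.4, 0.4]
grip_width: 0.937
[0.5066851  0.06952022 0.166405  ] [6.01782637e-01 7.98659701e-01 1.85028441e-05 5.82881520e-04] [[317.41606609 202.92482879]]
```

View pics/w16.png

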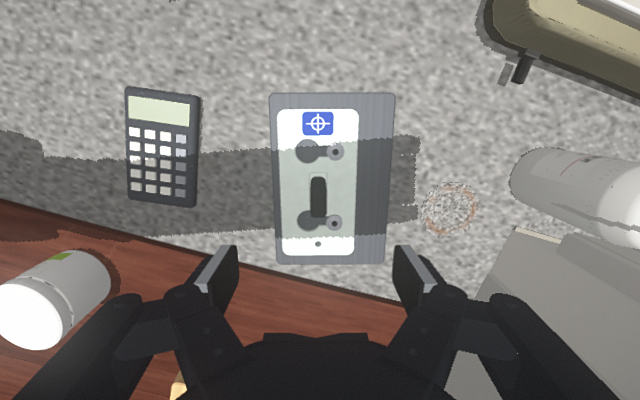

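View pics/t16.png

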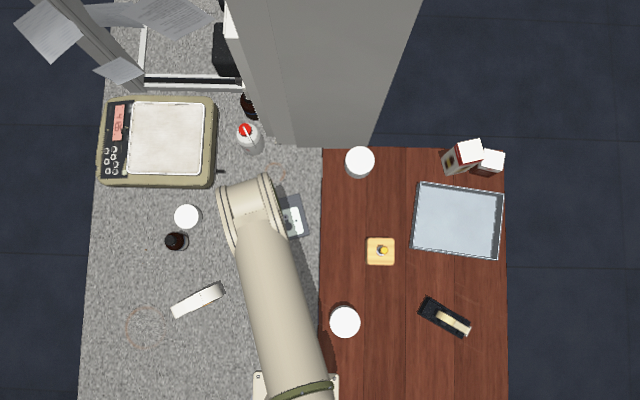

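```bash
python3 -c "
from h import *
crop('pics/w16.png','pics/w16b.png',260,85,400,270,4)
c=calibration('wrist');print(proj(c,[[.509,.0725,.084],[.509,.0725,.033]]))
q=plane(c,[[319,112],[318,244]],.033);e=q[0]-q[1];print(q,np.degrees(np.arctan2(-e[0],e[1])),np.linalg.norm(e))"
```

```text
[[317.11575838 202.75292306]
 [316.74786526 187.28975437]]
[[0.49113307 0.14225888 0.033     ]
 [0.52738125 0.01332784 0.033     ]] 15.70300734224315 0.1339296199905707
```

View pics/w16b.png

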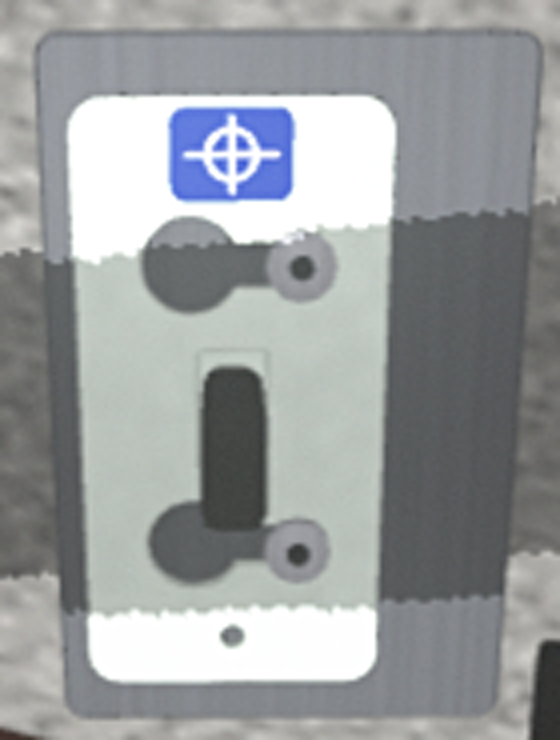

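```bash
python3 -c "
from h import *
c=calibration('wrist');o=get_obs();G=lambda x,y:g(x,y,260,85,4)
q=plane(c,[G(232,155),G(232,635)],.033);e=q[0]-q[1];print(q,np.degrees(np.arctan2(-e[0],e[1])),np.linalg.norm(e));m=q[0]-.062*e/np.linalg.norm(e);print('centre',m)
a=plane(c,[G(235,528)],.084)[0];a2=a+.014*e/np.linalg.norm(e);print('arm',a2)
s=plane(c,[G(302,266),G(298,553)],.040);e=s[0]-s[1];print(s,np.degrees(np.arctan2(-e[0],e[1])),np.linalg.norm(e))
print('tool angle',np.degrees(np.arctan2(*R.from_quat(o['ee_rot']).as_matrix()[[1,0],0]))-90)
for p in (m,a2): print(totool([p[0],p[1],.047]))
"
```

```text
[[0.49274554 0.13206118 0.033     ]
 [0.52679818 0.01391696 0.033     ]] 16.078538059346617 0.12295380813727706
centre [0.50991673 0.07248643 0.033     ]
arm [0.50950047 0.07454628 0.084     ]
[[0.51535481 0.11252914 0.04      ]
 [0.53551852 0.04346708 0.04      ]] 16.275958564370043 0.07194541816606663
tool angle 16.004613090109473
[0.00206874 0.00383691 0.119406  ]
[0.00416352 0.00400471 0.11940422]
```

```bash
python3 -m handwheel '[{"jaw":60,"delta_pos":[0.003,0.004,0.02],"turn":0},{"jaw":60,"delta_pos":[0.003,0.004,0.045],"turn":0},{"jaw":60,"delta_pos":[0.003,0.004,0.07],"turn":0},{"jaw":60,"delta_pos":[0.003,0.004,0.095],"turn":0},{"jaw":60,"delta_pos":[0.003,0.004,0.11],"turn":0},{"jaw":60,"delta_pos":[0.003,0.004,0.118],"turn":0},{"jaw":60,"delta_pos":[0.003,0.004,0.118],"turn":0},{"jaw":60,"delta_pos":[0.003,0.004,0.118],"turn":0}]'
python3 - <<'E'
from h import *
cv2.imwrite('pics/w17.png',camera('wrist')[...,::-1])
o=get_obs();print(o["position"],o["ft_force"])
E
```

```text
clock: 14.23
position: [0.5098, 0.0745, 0.0486]
ee_rot: [0.601, 0.799, 0.0, 0.0]
ft_force: [0.3, 0.9, -0.6]
grip_width: 0.703
[0.51016983 0.07475274 0.04901304] [0.28693068 0.03474495 0.32743411]
```

View pics/w17.png

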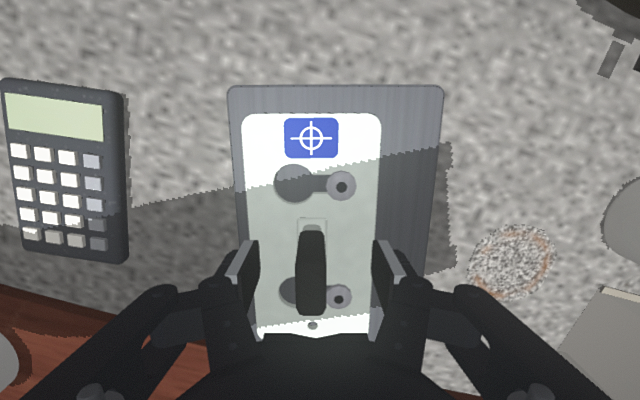

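The arm sits between the pads at column 311, against a jaw centre at 315. I'll shift 1 mm and close.

```bash
python3 -m handwheel '[{"jaw":40,"delta_pos":[-0.001,-0.001,0.001],"turn":0},{"jaw":25,"delta_pos":[-0.001,-0.001,0.001],"turn":0},{"jaw":15,"delta_pos":[-0.001,-0.001,0.001],"turn":0},{"jaw":5,"delta_pos":[-0.001,-0.001,0.001],"turn":0},{"jaw":5,"delta_pos":[-0.001,-0.001,0.001],"turn":0},{"jaw":5,"delta_pos":[-0.001,-0.001,0.001],"turn":0},{"jaw":5,"delta_pos":[-0.001,-0.001,0.001],"turn":0},{"jaw":5,"delta_pos":[-0.001,-0.001,0.001],"turn":0}]' 60
python3 - <<'E'
from h import *
c=calibration('wrist');cv2.imwrite('pics/w18.png',camera('wrist')[...,::-1])
o=get_obs();print(o["position"],o["ft_force"],o["torque"],o["grip_width"]*85)
crop('pics/w18.png','pics/w18b.png',210,70,460,270,3)
E
```

```text
clock: 14.95
position: [0.509, 0.0736, 0.0474]
ee_rot: [0.601, 0.799, 0.0, 0.0]
ft_force: [-0.8, -0.7, 6.3]
grip_width: 0.154
[0.50900269 0.07362293 0.04735346] [-2.50074792 -1.26865371  6.01669081] [-0.22085523  0.33108849  0.01530606] 13.370547430555254
```

View pics/w18b.png

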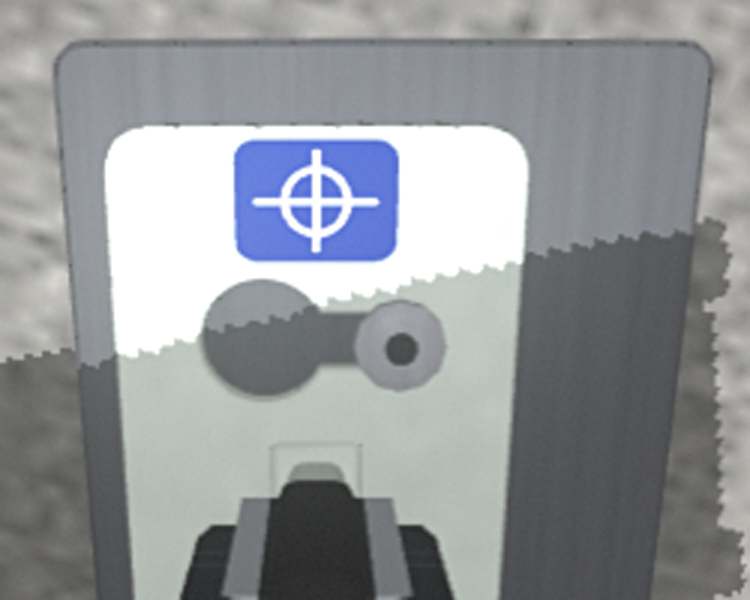

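Gripped, 13.4 mm opening. Sliding 26 mm along tool +y (block +x), eased up 0.7 mm.

```bash
python3 -m handwheel '[{"jaw":5,"delta_pos":[0,0,-0.0007],"turn":0},{"jaw":5,"delta_pos":[0,0.003,-0.0007],"turn":0},{"jaw":5,"delta_pos":[0,0.006,-0.0007],"turn":0},{"jaw":5,"delta_pos":[0,0.01,-0.0007],"turn":0},{"jaw":5,"delta_pos":[0,0.014,-0.0007],"turn":0},{"jaw":5,"delta_pos":[0,0.018,-0.0007],"turn":0},{"jaw":5,"delta_pos":[0,0.022,-0.0007],"turn":0},{"jaw":5,"delta_pos":[0,0.026,-0.0007],"turn":0},{"jaw":5,"delta_pos":[0,0.026,-0.0007],"turn":0},{"jaw":5,"delta_pos":[0,0.026,-0.0007],"turn":0}]'
python3 - <<'E'
from h import *
c=calibration('wrist');cv2.imwrite('pics/w19.png',camera('wrist')[...,::-1])
o=get_obs();print(o["position"],o["ft_force"],o["torque"],o["grip_width"]*85)
crop('pics/w19.png','pics/w19b.png',210,70,460,270,3)
E
```

```text
clock: 15.83
position: [0.534, 0.0812, 0.0474]
ee_rot: [0.601, 0.799, 0.0, 0.0]
ft_force: [0.7, 0.4, -2.0]
grip_width: 0.16
[0.53376235 0.08108653 0.04741019] [ 0.4893813  -0.24047751 -1.67574904] [-0.05392979 -0.05520544  0.05008338] 13.216833046113422
```

View pics/w19b.png

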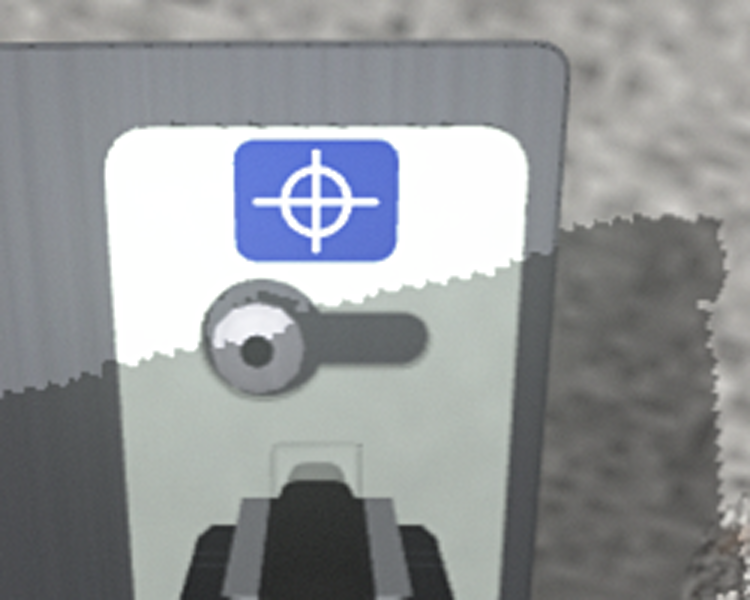

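The screw head is centred in the wide hole. Lifting straight up.

```bash
python3 -m handwheel '[{"jaw":5,"delta_pos":[0,-0.0003,-0.003],"turn":0},{"jaw":5,"delta_pos":[0,-0.0003,-0.006],"turn":0},{"jaw":5,"delta_pos":[0,-0.0003,-0.01],"turn":0},{"jaw":5,"delta_pos":[0,-0.0003,-0.015],"turn":0},{"jaw":5,"delta_pos":[0,-0.0003,-0.02],"turn":0},{"jaw":5,"delta_pos":[0,-0.0003,-0.02],"turn":0}]'
python3 - <<'E'
from h import *
c=calibration('wrist');cv2.imwrite('pics/w20.png',camera('wrist')[...,::-1]);cv2.imwrite('pics/s20.png',camera('scene')[...,::-1])
o=get_obs();print(o["position"],o["ft_force"],o["torque"],o["grip_width"]*85)
crop('pics/w20.png','pics/w20b.png',210,70,460,270,3);crop('pics/s20.png','pics/s20b.png',230,170,350,290,6)
E
```

```text
clock: 16.38
position: [0.534, 0.081, 0.0689]
ee_rot: [0.601, 0.799, 0.001, 0.001]
ft_force: [-0.4, 0.7, -1.9]
grip_width: 0.158
[0.53353719 0.08076599 0.06784732] [-0.14706742 -1.43925561 -3.91626016] [ 0.03960962 -0.03613641 -0.03585983] 13.2918631841875
```

View pics/w20b.png

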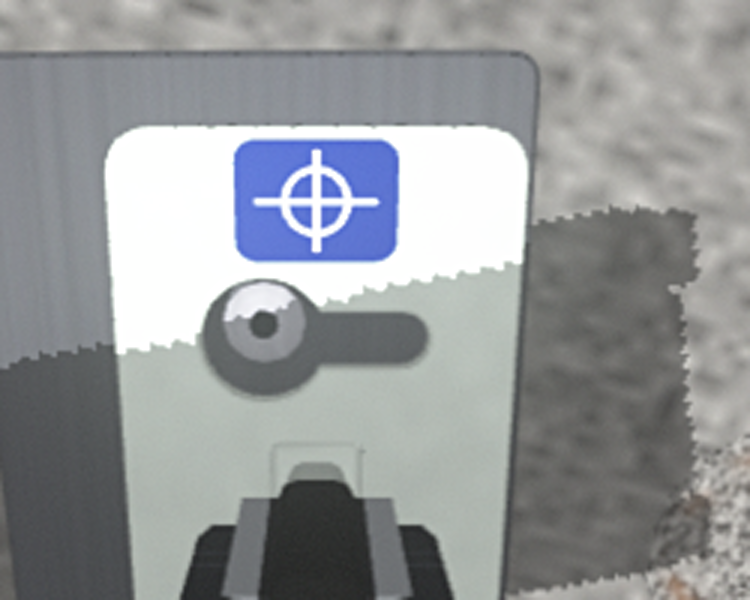

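View pics/s20b.png

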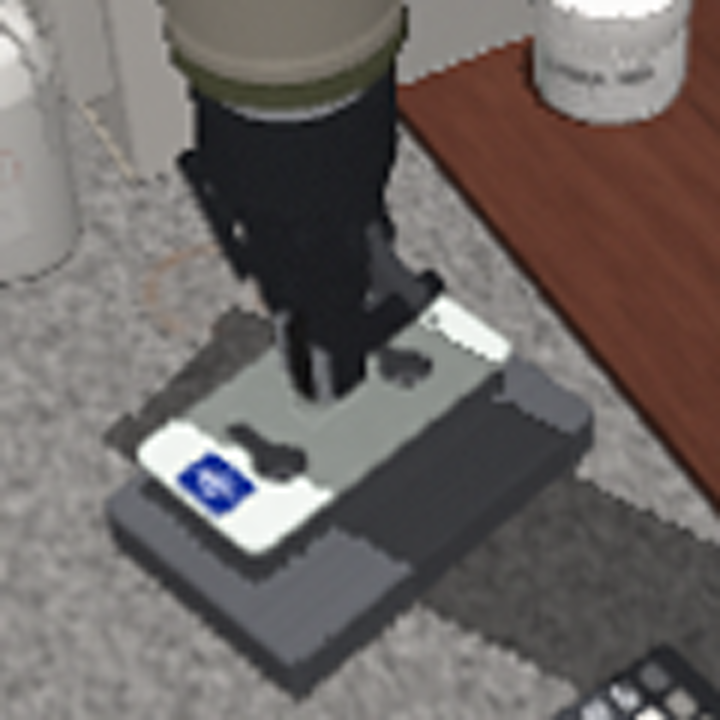

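```bash
python3 -m handwheel '[{"jaw":5,"delta_pos":[0,0,-0.02],"turn":0},{"jaw":5,"delta_pos":[0,0,-0.05],"turn":0},{"jaw":5,"delta_pos":[0,0,-0.08],"turn":0},{"jaw":5,"delta_pos":[0,0,-0.11],"turn":0},{"jaw":5,"delta_pos":[0,0,-0.135],"turn":0},{"jaw":5,"delta_pos":[0,0,-0.145],"turn":0},{"jaw":5,"delta_pos":[0,0,-0.145],"turn":0}]'
python3 - <<'E'
from h import *
o=get_obs();print(o["position"],totool([.535,-.43,.21]))
cv2.imwrite('pics/w21.png',camera('wrist')[...,::-1])
E
```

```text
clock: 17.07
position: [0.5344, 0.0811, 0.2144]
ee_rot: [0.601, 0.799, 0.001, 0.002]
ft_force: [-0.1, -0.3, -3.7]
grip_width: 0.152
[0.53437896 0.08113068 0.21439922] [-0.49117196 -0.14143722  0.00446421]
```

```bash
python3 -m handwheel '[{"jaw":5,"delta_pos":[-0.015,-0.004,0],"turn":0},{"jaw":5,"delta_pos":[-0.045,-0.013,0],"turn":0},{"jaw":5,"delta_pos":[-0.08,-0.023,0],"turn":0},{"jaw":5,"delta_pos":[-0.115,-0.033,0],"turn":0},{"jaw":5,"delta_pos":[-0.15,-0.043,0],"turn":0},{"jaw":5,"delta_pos":[-0.185,-0.053,0],"turn":0},{"jaw":5,"delta_pos":[-0.22,-0.063,0],"turn":0},{"jaw":5,"delta_pos":[-0.255,-0.073,0],"turn":0},{"jaw":5,"delta_pos":[-0.29,-0.083,0],"turn":0},{"jaw":5,"delta_pos":[-0.32,-0.092,0],"turn":0}]'
python3 -c "
from h import *
o=get_obs();print(o['joint_pos'],totool([.535,-.43,.21]))"
```

```text
clock: 17.95
position: [0.5323, -0.2547, 0.2095]
ee_rot: [0.601, 0.799, -0.001, -0.002]
ft_force: [1.1, -0.3, -3.4]
grip_width: 0.158
[ 0.8334412   0.32503043 -0.57225722  1.56026866  0.18004142  1.31314253
  0.51862953] [-0.16917433 -0.04587095 -0.00067951]
```

```bash
python3 -m handwheel '[{"jaw":5,"delta_pos":[-0.03,-0.008,0],"turn":0.02},{"jaw":5,"delta_pos":[-0.06,-0.016,0],"turn":0.045},{"jaw":5,"delta_pos":[-0.095,-0.026,0],"turn":0.07},{"jaw":5,"delta_pos":[-0.125,-0.034,0],"turn":0.095},{"jaw":5,"delta_pos":[-0.15,-0.04,0],"turn":0.115},{"jaw":5,"delta_pos":[-0.165,-0.045,0],"turn":0.13},{"jaw":5,"delta_pos":[-0.165,-0.045,0],"turn":0.13},{"jaw":5,"delta_pos":[-0.165,-0.045,0],"turn":0.13}]'
python3 - <<'E'
from h import *
cv2.imwrite('pics/w22.png',camera('wrist')[...,::-1]);cv2.imwrite('pics/t22.png',camera('top')[...,::-1])
o=get_obs();print(o["position"],o["ft_force"],np.degrees(np.arctan2(*R.from_quat(o['ee_rot']).as_matrix()[[1,0],0]))-90)
E
```

```text
clock: 18.62
position: [0.5353, -0.4234, 0.209]
ee_rot: [0.751, 0.66, -0.001, -0.002]
ft_force: [0.7, 1.7, -3.1]
grip_width: 0.156
[ 0.53650418 -0.42163332  0.21054292] [ 0.07318362  0.3626147  -2.65492539] -7.139681451156193
```

View pics/w22.png

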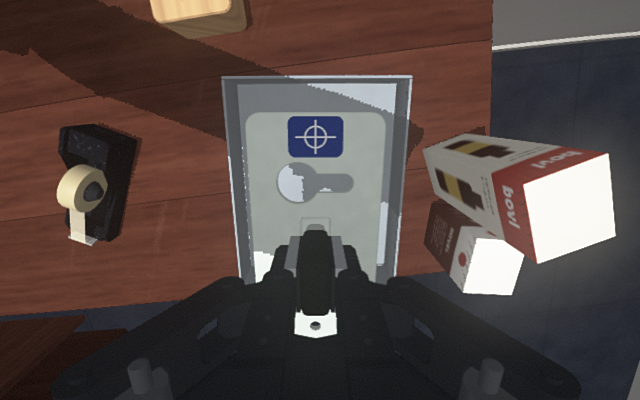

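View pics/t22.png

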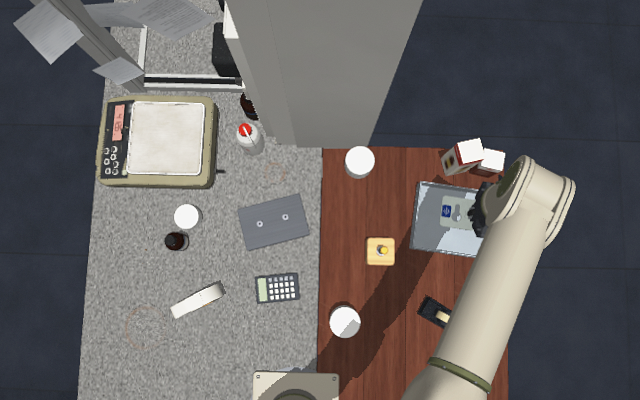

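```bash
python3 - <<'E'
from h import *
c=calibration('wrist');o=get_obs()
q=plane(c,[[222,77],[411,76]],.058);e=q[1]-q[0];n=np.linalg.norm(e);u=e/n;yd=np.array([-u[1],u[0],0])
ctr=q.mean(0)-.1175*yd;print(q,n,np.degrees(np.arctan2(u[1],u[0])),ctr)
for t in ([.5345,-.43,.0283],[ctr[0],ctr[1],.0283]): print(totool(t))
E
```

```text
[[ 0.4616385  -0.3030991   0.058     ]
 [ 0.64271299 -0.32511726  0.058     ]] 0.18240825590909754 -6.9329714533116755 [ 0.53799254 -0.43074902  0.058     ]
[-0.0088857  -0.0005548   0.18222853]
[-0.00919483  0.00300375  0.18222027]
```

```bash
python3 -m handwheel '[{"jaw":5,"delta_pos":[-0.009,0.001,0.015],"turn":0},{"jaw":5,"delta_pos":[-0.009,0.001,0.04],"turn":0},{"jaw":5,"delta_pos":[-0.009,0.001,0.07],"turn":0},{"jaw":5,"delta_pos":[-0.009,0.001,0.1],"turn":0},{"jaw":5,"delta_pos":[-0.009,0.001,0.125],"turn":0},{"jaw":5,"delta_pos":[-0.009,0.001,0.145],"turn":0},{"jaw":5,"delta_pos":[-0.009,0.001,0.16],"turn":0},{"jaw":5,"delta_pos":[-0.009,0.001,0.167],"turn":0},{"jaw":5,"delta_pos":[-0.009,0.001,0.167],"turn":0},{"jaw":5,"delta_pos":[-0.009,0.001,0.167],"turn":0}]'
python3 - <<'E'
from h import *
cv2.imwrite('pics/w23.png',camera('wrist')[...,::-1]);cv2.imwrite('pics/s23.png',camera('scene')[...,::-1])
o=get_obs();print(o["position"],o["ft_force"])
crop('pics/s23.png','pics/s23b.png',370,130,500,220,6)
E
```

```text
clock: 19.55
position: [0.5368, -0.4323, 0.046]
ee_rot: [0.75, 0.661, 0.0, 0.0]
ft_force: [0.1, -0.6, -1.9]
grip_width: 0.157
[ 0.53729139 -0.43274891  0.04719086] [-0.36581161 -0.13180825 -2.44405191]
```

View pics/w23.png

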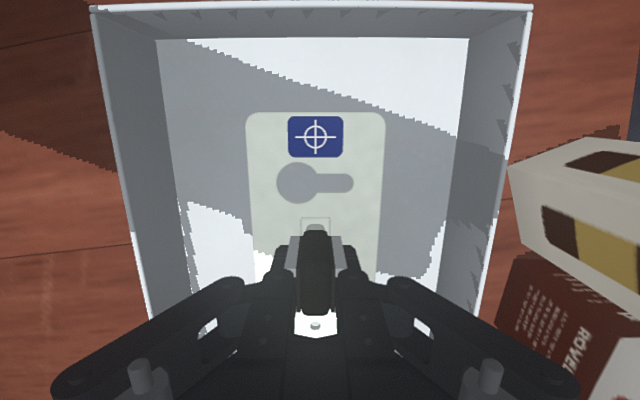

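View pics/s23b.png

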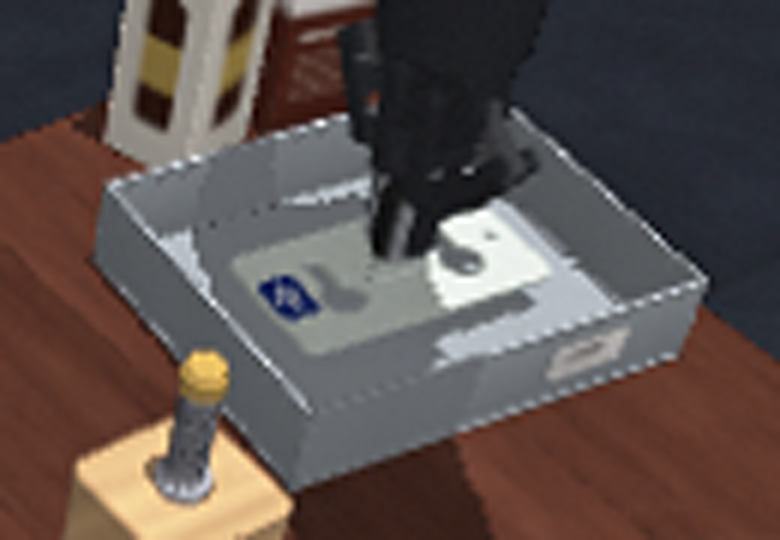

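The bracket is centred over the tray, about 18 mm above the floor, and the box on the right is clear. I'll lower it slowly to contact.

```bash
python3 -m handwheel '[{"jaw":5,"delta_pos":[0,0,0.004],"turn":0},{"jaw":5,"delta_pos":[0,0,0.008],"turn":0},{"jaw":5,"delta_pos":[0,0,0.011],"turn":0},{"jaw":5,"delta_pos":[0,0,0.014],"turn":0},{"jaw":5,"delta_pos":[0,0,0.015],"turn":0},{"jaw":5,"delta_pos":[0,0,0.015],"turn":0},{"jaw":5,"delta_pos":[0,0,0.015],"turn":0}]'
python3 -m handwheel '[{"jaw":5,"delta_pos":[0,0,0.001],"turn":0},{"jaw":5,"delta_pos":[0,0,0.001],"turn":0}]'
python3 -m handwheel '[{"jaw":5,"delta_pos":[0,0,0.001],"turn":0},{"jaw":5,"delta_pos":[0,0,0.001],"turn":0}]'
```

```text
clock: 20.23
position: [0.5364, -0.4322, 0.0305]
ee_rot: [0.75, 0.661, 0.0, -0.0]
ft_force: [0.4, -0.4, -2.3]
grip_width: 0.158
clock: 20.4
position: [0.5364, -0.4322, 0.0296]
ee_rot: [0.75, 0.661, 0.0, 0.0]
ft_force: [-0.8, 0.7, -2.7]
grip_width: 0.161
clock: 20.57
position: [0.5364, -0.4323, 0.0285]
ee_rot: [0.75, 0.661, -0.0, 0.0]
ft_force: [0.4, 0.4, -3.4]
grip_width: 0.158
```

```bash
python3 -m handwheel '[{"jaw":5,"delta_pos":[0,0,0.0007],"turn":0},{"jaw":5,"delta_pos":[0,0,0.0007],"turn":0}]'
python3 -m handwheel '[{"jaw":5,"delta_pos":[0,0,0.0007],"turn":0},{"jaw":5,"delta_pos":[0,0,0.0007],"turn":0}]'
```

```text
clock: 20.73
position: [0.5365, -0.4323, 0.0285]
ee_rot: [0.75, 0.661, -0.0, 0.0]
ft_force: [-2.5, 2.0, 2.5]
grip_width: 0.158
clock: 20.9
position: [0.5365, -0.4323, 0.0284]
ee_rot: [0.751, 0.661, -0.0, 0.0]
ft_force: [-5.6, 4.0, 9.4]
grip_width: 0.157
```

The bracket is on the floor of the tray. Releasing.

```bash
python3 -m handwheel '[{"jaw":5,"delta_pos":[0,0,-0.001],"turn":0},{"jaw":14,"delta_pos":[0,0,-0.001],"turn":0},{"jaw":18,"delta_pos":[0,0,-0.001],"turn":0},{"jaw":25,"delta_pos":[0,0,-0.001],"turn":0},{"jaw":35,"delta_pos":[0,0,-0.001],"turn":0},{"jaw":42,"delta_pos":[0,0,-0.001],"turn":0},{"jaw":42,"delta_pos":[0,0,-0.001],"turn":0},{"jaw":42,"delta_pos":[0,0,-0.02],"turn":0},{"jaw":42,"delta_pos":[0,0,-0.04],"turn":0},{"jaw":42,"delta_pos":[0,0,-0.06],"turn":0}]' 30
python3 -m handwheel '[{"jaw":42,"delta_pos":[0,0,-0.03],"turn":0},{"jaw":42,"delta_pos":[0,0,-0.06],"turn":0},{"jaw":42,"delta_pos":[0,0,-0.09],"turn":0},{"jaw":42,"delta_pos":[0,0,-0.12],"turn":0},{"jaw":42,"delta_pos":[0,0,-0.12],"turn":0},{"jaw":42,"delta_pos":[0,0,-0.12],"turn":0},{"jaw":42,"delta_pos":[0,0,-0.12],"turn":0},{"jaw":42,"delta_pos":[0,0,-0.12],"turn":0}]'
python3 - <<'E'
from h import *
c=calibration('wrist');cv2.imwrite('pics/w24.png',camera('wrist')[...,::-1]);cv2.imwrite('pics/s24.png',camera('scene')[...,::-1]);cv2.imwrite('pics/t24.png',camera('top')[...,::-1])
o=get_obs();print(o["position"],o["ft_force"],o["joint_velocities"].round(3))
crop('pics/s24.png','pics/s24b.png',370,130,500,240,6)
E
```

```text
clock: 21.73
position: [0.5362, -0.432, 0.0875]
ee_rot: [0.75, 0.661, -0.0, -0.0]
ft_force: [0.7, 0.6, 0.1]
grip_width: 0.494
clock: 22.4
position: [0.5358, -0.4319, 0.2056]
ee_rot: [0.75, 0.661, -0.0, -0.001]
ft_force: [-0.1, 0.4, -0.2]
grip_width: 0.488
[ 0.53602488 -0.43195744  0.20595314] [-0.79346006 -0.7352712  -0.76875018] [ 0.001 -0.001 -0.001 -0.007  0.001 -0.    -0.   ]
```

View pics/w24.png

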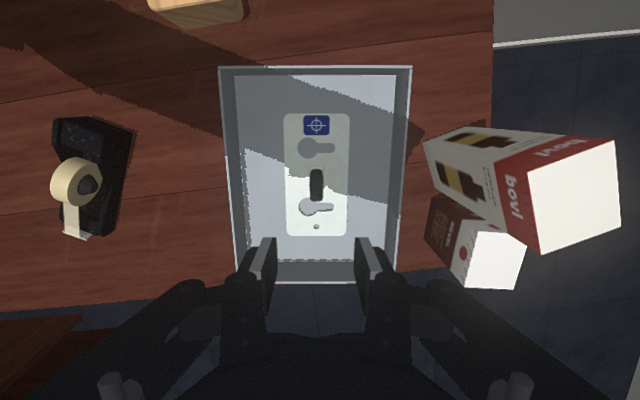

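View pics/s24b.png

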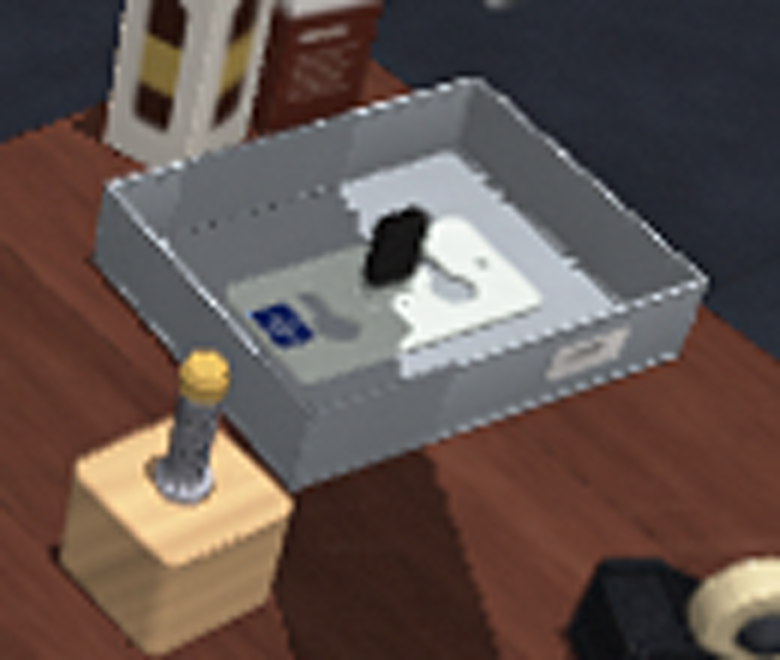

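View pics/t24.png

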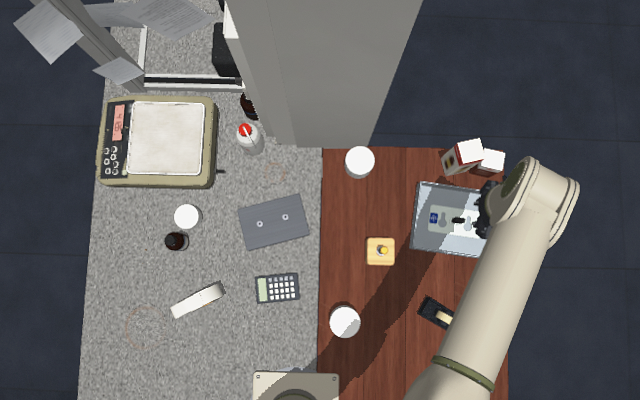

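The bracket lies flat in the middle of the tray, arm up, and the jars and bottle are at the same pixels as before. One numeric check of the punch cap against the start picture, then I'll hand in.

```bash
python3 - <<'E'
from h import *
def cen(f,lo,box):
    h=cv2.cvtColor(cv2.imread(f),cv2.COLOR_BGR2HSV);m=cv2.inRange(h,lo,(32,255,255));x0,y0,x1,y1=box
    ys,xs=np.nonzero(m[y0:y1,x0:x1]);return xs.mean()+x0,ys.mean()+y0,len(xs)
for a in("0","24"):
    t=cen(f"pics/top{a}.png" if a=="0" else "pics/t24.png",(22,150,120),(370,240,400,262));s=cen("pics/scene0.png" if a=="0" else "pics/s24.png",(15,140,100),(395,184,415,200))
    print(t,s,tri(calibration("top"),t[:2],calibration("scene"),s[:2]))
hand_in()
E
```

```text
(np.float64(383.9310344827586), np.float64(250.0344827586207), 29) (np.float64(403.6470588235294), np.float64(192.54901960784315), 51) (array([ 0.44535277, -0.21849684,  0.13287579]), np.float64(0.0017819779758048296))
(np.float64(384.03125), np.float64(249.71875), 32) (np.float64(403.5), np.float64(192.20833333333334), 48) (array([ 0.44616737, -0.21866089,  0.13330513]), np.float64(0.0018571060692059477))
the job is handed in; nothing more can be done
```

I carried out every step of the job and handed it in at about 22.5 s of the 70 s. `hand_in` gives no verdict, so the results below come from my own checks.

- **Punching:** I stood the punch on the cross and pressed straight down. The load rose to about 12 N at the last reading before the snap. It then dropped and stayed flat at about 8 N over the last 2–3 mm of travel, so I take it that the spring snapped. The punch did not slip in the jaws, and its nose was out again after I lifted it.
- **Bracket:** I slid it 26 mm until the screw heads sat centred in the wide holes, then lifted it and lowered it into the tray. Contact with the floor was gentle, at about 10 N. The last pictures show it flat in the middle of the tray with its arm up.
- **Punch in its stand:** It hangs by its collar. Its cap is within 1 mm of where it was at the start, at the same height.
- **Bystanders and gripper:** The two jars and the bottle look unmoved in the top view. The open gripper stood clear of everything at hand-in.

These checks disagreed or were weak:
- **Camera offset:** The top and wrist cameras differed by about 3 mm in x, so I relied on the wrist camera for lining things up.
- **Load after the snap:** The flat load of about 8 N was higher than the 5 N given for a snapped spring.
- **Sideways drift:** Near the snap the punch stood about 2 mm off the cross in the picture, still inside the 4 mm limit. I moved it back before the final press.

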